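# Seat a slide carrier on a shaker's locating pins and latch it

## Task

The slide carrier was put down crooked and too near the front of the small shaker, so it is riding on the tips of the two brass locating pins. Using fingertips only, nudge it across until both its holes drop over the pins and it lies flat on the deck, then push the red post of the latch behind it round, as far as it goes, so that the arm lies over the carrier's back edge. Do not grip or lift the carrier, push it gently, keep it about level, and leave the other things on the cart where they are.

Things in the scene. Friction and masses are not known exactly. Their poses are not given: they have to be found in the camera images.
- shaker: compact bench shaker, fixed: pale grey housing 172x148x48 mm; above it a blue-grey deck 100 (x) x 114 (y) x 8 mm, top 72 mm over the cart, 16 mm of free air between deck and housing. Origin: centre of the underside, below the deck's centre; x from the front panel to the back, y to its left, z up
- deck_center (a point): centre of the deck's top face; axes as the shaker's. At the start the carrier lies 13 to 25 mm short of it towards -x, up to 12 mm off in y and 0.1 rad in yaw, back half resting on the pin tips, underside on the deck's front edge, tilted 0.13 rad. A few newtons slide it; with both holes within about 3 mm of the pins it drops by itself
- pin_left (a point): foot of the left brass pin, on the deck's top face at x = +24, y = +54 mm of the shaker's frame. Each polished pin is 10 mm in diameter at its foot and tapers, about 30 degrees to its axis, to a rounded tip 2.8 mm across, 9.6 mm above the deck
- pin_right (a point): foot of the right brass pin, the same, at x = +24, y = -54 mm of the shaker's frame
- carrier: loose aluminium slide carrier 120 (x) x 134 (y) mm, 0.28 kg: 6 mm plate, rim 10 mm high, 4 mm wide on front, left and right edges, none at the back; 3 glass slides in it (x -52 to 24, y -41 to 41 mm, top at z 7.2). Origin: centre of its underside; x to its back edge, y left, z up. Home: flat on the deck, origin and axes on deck_center, overhanging the deck 10 mm all round
- hole_left (a point): centre of the left hole at the carrier's underside, x = +24, y = +54 mm of the carrier: a through hole 12 mm in diameter
- hole_right (a point): centre of the right hole at the carrier's underside, x = +24, y = -54 mm of the carrier: the same
- latch (a joint): steel swing latch behind the carrier, rad: 0 = parked, arm to the shaker's +y along the back edge; grows counter-clockwise from above; 1.57 = stop, arm to the front (-x) over the carrier's back edge. Starts at 0 to 0.2, stays where left; 1 N at the post moves it. Arm 13 mm wide, 46 mm long, underside 7.5 mm over the deck: 1.5 mm over the seated carrier
- latch_pivot (a point): the latch's pivot axis at the height of the arm's underside, x = +78, y = 0, z = 79.5 mm of the shaker's frame
- latch_post (a point): upright red post on the latch arm, 34 mm from the pivot, 10 mm in diameter (13 mm at its head), its top 36.5 mm above the deck's top face; this point is on its axis, 24.5 mm above the deck
- bench_timer: white bench timer, 62 x 64 x 19 mm, bystander left of the shaker; origin at the underside's centre
- petri_dish: small round culture dish, 60 mm across, 12 mm high, bystander on the left, fixed in place; origin at the underside's centre
- cover_box: small blue and white cover-glass box, 34 x 34 x 17 mm, bystander behind left; origin at the underside's centre
- pot_b: white-capped specimen pot, 50 mm across, 55 mm high, bystander behind the shaker; origin at the underside's centre
- oil_bottle: brown bottle with black cap, 28 mm across, 57 mm high, bystander behind right, near the microscope; origin at the underside's centre
- dropper_bottle: brown dropper bottle, 33 mm across, 82 mm high, bystander behind right; origin at the underside's centre

How it is judged:
On the way, in this order (a step that is already met when the one before it is completed fails the run):
1. the carrier has dropped over both pins and lies flat on the deck, while the latch is still open (distance between hole_left and pin_left below 0.003 m and distance between hole_right and pin_right below 0.003 m and angle between the z axis of carrier and the z axis of shaker, either way round below 0.025 rad and value of joint latch below 0.6 rad), for 0.2 s.
2. the latch has been swung round over the carrier's edge to its stop (value of joint latch above 1.4 rad), for 0.2 s.
At the end, for the whole second after the job is handed in: Both holes of the carrier are down over their pins (each within 3 mm of the pin's foot), the carrier lies flat on the deck (within 0.025 rad) and at rest, and the latch is over its back edge within 0.17 rad of its stop (distance between hole_left and pin_left below 0.003 m and distance between hole_right and pin_right below 0.003 m and angle between the z axis of carrier and the z axis of shaker, either way round below 0.025 rad and value of joint latch above 1.4 rad and linear speed of carrier below 0.02 m/s); the robot touches nothing.
It fails at once if the carrier is lifted: its centre more than 15 mm above the deck (z of carrier in the frame of deck_center above 0.015 m).
It fails at once if the carrier is gripped or pushed hard: fingers press it with over 35 N (contact force between the fingers and carrier above 35 N).
It fails at once if the carrier is tipped by more than 0.3 rad or pushed off the shaker (angle between carrier's own z axis and vertical above 0.3 rad or horizontal distance between carrier and deck_center above 0.06 m).
It fails at once if a bystander is shifted by more than 20 mm (distance of any of bench_timer, cover_box, pot_b, oil_bottle, dropper_bottle from where it was at the start of the episode above 0.02 m).
It also fails if it takes over 72 s, if anything falls off the work surface, if the arm or the gripper's body presses on something with over 40 N, if the wrist force passes 120 N, or if a joint passes its speed limit or range.

## Robot

A 7-joint arm with a two-finger parallel gripper is mounted at the origin on a cart in front of the work surface, level with it; the furniture and walls round the work are solid. World frame = base frame: x ahead of the robot, y to its left, z up, the work surface at z = 0. Lengths are in m, angles in rad, forces in N, time in s.
With the tool pointing down it reaches from about 0.4 to 0.85 m from the base axis. Payload 10.4 kg.
Tool frame: the origin (TCP) lies midway between the tips of the shut fingers; the grasp point (between the pads) lies 19 mm behind it; y points along the fingers, x is the direction in which the jaws open and shut, and the axes are right-handed (so a half turn about y gives the same grasp; the last joint's range is limited). The gripper opens to 87 mm and grips with 3 to 60 N. Pads are 19 mm wide; open, the fingers measure 117 mm over their backs; the gripper's body (75 mm by 190 mm) begins 51 mm behind the grasp point.
Start: joints at [-1.13, 0.332, -0.065, 1.46, 0.022, 1.35, -0.088], TCP at [0.28, 0.559, 0.199] pointing down, gripper open.
Joint ranges: [-2.6, 2.6], [-0.5, 2.12], [-1.47, 1.34], [0.16, 2.42], [-1.27, 4.41], [0.06, 2.06], [-2.6, 2.6]. Speed limits (rad/s): [2.22, 2.22, 2.79, 2.79, 3.14, 3.14, 3.14].

## Interface

Orientations are given as a unit quaternion [x, y, z, w].
In Python, from bench import r gives the robot as it stands. The module is installed in compiled form; this text tells all that it offers.
- The arm moves only by the tool arm_command, never from a script. Its argument "deltas" is one flat list of numbers, 6 for each row, row after row: the shift along the tool's x, y, z in m, then the turn, a rotation vector about the tool's x, y, z in degrees. In form: [tx, ty, tz, ax, ay, az, tx, ty, tz, ax, ay, az, ...]. A call has 1 to 8 rows; each row is the pose to reach, as a shift and turn from the pose commanded when the call began, along the tool's axes at that moment; what a row does not reach only later rows make up. A row lasts 1/8 s, in which the tool goes at most 62.5 mm and 10.7 degrees, less where a joint would pass 70% of its speed; a pose out of reach is approached as far as the arm can. A call with a gripper value outside its range is refused whole. "hand" is the opening, from 0 (shut) to 1 (fully open), set as the call begins (left out, the last holds). The fingers move at their own pace and stop on an object; "grip_force" is the grip in N (left out, the last holds). Time passes only in rows, so rows that repeat a pose let the fingers close. It gives the time, the measured TCP pose, the force and the opening at its end, in the units of the state.
- r.read_state(): the state, without advancing time (a new reading comes with each control period).
- r.camera(name): name is "scene" or "top" or "wrist"; returns a dict with "image" (400x640x3 uint8, red, green, blue), "intrinsics" (3x3 intrinsics, pixels), "world_from_camera" (4x4, takes a point from camera to world coordinates); the wrist camera has in their place "hand_eye" (4x4, takes a point from camera to tool coordinates, whose origin is the TCP and whose axes are the tool frame's). Camera axes: x right, y down, z forward; pixel columns grow to the right and rows downward; lengths in m; the calibration is good to about 2 mm. A picture is of the moment at which its call begins: read the wrist's pose just before it. There is no depth.
- r.close_job(): hands the job in, once; it reports no verdict.
Trained networks look in a picture, given as the dict that the camera call returned (one of the last four; its "shot" number tells which), for a name from the list of things; names that differ only in an ending like _2 or _b are one class to them, and where a whole thing is asked for, a point or a joint stands for the part that bears it (a point fixed in the world has none). Each returns a list of dicts, best first, with "conf" (0 to 1); they miss things now and then, are a little off and sometimes report something else, mostly with a low value. They report only what shows in the picture. A call takes as long as a camera call.
- r.boxes_of(picture, query): "centre" ([row, column] in pixels, amid what is visible of it).
- r.regions_of(picture, query): "region" (400x640 bool, what is visible of it) and "centre" ([row, column] in pixels, amid what is visible of it).
The state is a dict: "time": time; "joint_positions": joint angles; "joint_vel": joint speeds; "joint_torque": joint torques, N m; "ee_pos": TCP position; "eef_rot": TCP orientation; "ft_force": force on the tool from outside, world axes, zero at the start; "torque": the same for the moment, N m; "width": finger opening in m.
Only numpy, scipy, OpenCV 4.12 (cv2) and the standard library are available. Lean on these libraries where they do the work, as an engineer would, in place of code of your own. Each camera call takes 0.05 s, during which the arm holds its last target.

## Working session

There is one attempt and no reset: what is moved stays moved. The work goes in short steps, Python scripts to look and compute and a tool call to move; the robot and the scene stay as the last step left them, time stands still between calls to the robot, and variables do not carry over. Pictures are saved under pics/ and viewed, and the job is handed in when it is done.

Besides the shell and the picture viewer there is one more tool, called after "Request:" as a command line: name --argument value ..., lists and objects as JSON in quotes. arm_command: Moves the arm, as the interface text tells. Its arguments: {"type":"object","properties":{"deltas":{"type":"array","items":{"type":"number"}},"hand":{"type":"number"},"grip_force":{"type":"number"}},"required":["deltas"]}

```bash
mkdir -p pics; cat > h.py <<'E'
import numpy as np, cv2
from bench import r
def snap(n,f):
    p=r.camera(n); cv2.imwrite('pics/'+f,cv2.cvtColor(p['image'],cv2.COLOR_RGB2BGR)); return p
def proj(p,P):
    T=np.linalg.inv(p['world_from_camera']);P=np.atleast_2d(P);c=P@T[:3,:3].T+T[:3,3];u=c@np.array(p['intrinsics']).T;return u[:,:2]/u[:,2:]
def ray(p,rc,z):
    K=np.array(p['intrinsics']);T=np.array(p['world_from_camera']);d=T[:3,:3]@np.linalg.solve(K,[rc[1],rc[0],1.]);o=T[:3,3];return o+d*(z-o[2])/d[2]
E
python3 - <<'E'
from h import *
s=r.read_state();print({k:np.round(v,3) for k,v in s.items()})
for n in ['scene','top','wrist']:
    p=snap(n,n+'0.png')
    if n!='wrist': print(n,np.round(p['world_from_camera'],3),np.round(p['intrinsics'],1))
    else: print(np.round(p['hand_eye'],3))
    for q in ['shaker','carrier','latch','latch_post','pin_left','bench_timer','petri_dish','cover_box','pot_b','oil_bottle','dropper_bottle']:
        try:print(q,[(np.round(b['centre']),round(b['conf'],2)) for b in r.boxes_of(p,q)[:3]])
        except Exception as e: print(q,e)
E
```

```text
{'time': np.float64(0.0), 'joint_positions': array([-1.13 ,  0.333, -0.065,  1.461,  0.022,  1.35 , -0.088]), 'joint_vel': array([-0.001,  0.   ,  0.   , -0.001, -0.   ,  0.   , -0.001]), 'joint_torque': array([-0.0000e+00, -6.2326e+01,  2.5000e-02, -3.8990e+01, -6.1000e-02,
        4.0000e-02,  0.0000e+00]), 'ee_pos': array([0.279, 0.559, 0.198]), 'eef_rot': array([ 0.602,  0.371, -0.372, -0.601]), 'ft_force': array([ 0.077, -0.666,  0.373]), 'torque': array([-0.017,  0.004, -0.01 ]), 'width': np.float64(0.087)}
scene [[ 0.626 -0.584  0.517  0.091]
 [-0.78  -0.468  0.416 -0.095]
 [-0.    -0.663 -0.748  0.758]
 [ 0.     0.     0.     1.   ]] [[442.6   0.  326.3]
 [  0.  442.6 197.5]
 [  0.    0.    1. ]]
shaker [(array([254., 342.]), 0.59)]
carrier [(array([228., 344.]), 0.87), (array([256., 346.]), 0.73)]
latch [(array([192., 351.]), 0.61), (array([227., 342.]), 0.21)]
latch_post [(array([187., 350.]), 0.65)]
pin_left [(array([256., 346.]), 0.88)]
bench_timer [(array([221., 215.]), 0.89), (array([227., 339.]), 0.41)]
petri_dish [(array([187., 259.]), 0.67)]
cover_box [(array([163., 
[... 384 characters left out ...]
.]), 0.76)]
carrier [(array([206., 349.]), 0.64)]
latch [(array([141., 381.]), 0.5)]
latch_post [(array([166., 329.]), 0.68)]
pin_left [(array([180., 334.]), 0.76)]
bench_timer [(array([257., 238.]), 0.96)]
petri_dish [(array([198., 244.]), 0.77)]
cover_box [(array([162., 242.]), 0.55)]
pot_b []
oil_bottle [(array([164., 404.]), 0.44)]
dropper_bottle [(array([142., 383.]), 0.59)]
[[ 1.    -0.001 -0.001  0.   ]
 [ 0.    -0.264  0.965 -0.188]
 [-0.001 -0.965 -0.264  0.073]
 [ 0.     0.     0.     1.   ]]
shaker []
carrier []
latch []
latch_post []
pin_left []
bench_timer [(array([294., 303.]), 0.93)]
petri_dish []
cover_box [(array([294., 304.]), 0.34)]
pot_b []
oil_bottle []
dropper_bottle []
```

View pics/scene0.png

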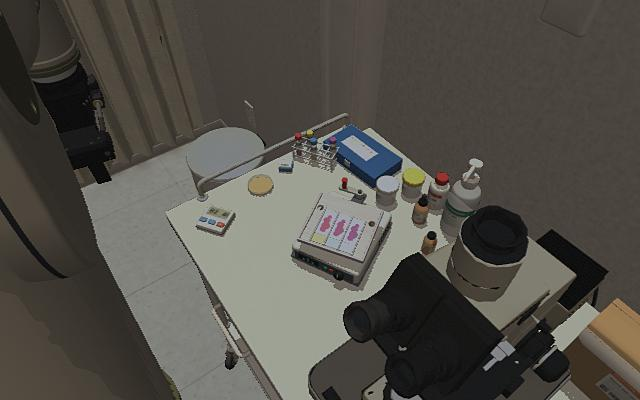

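View pics/top0.png

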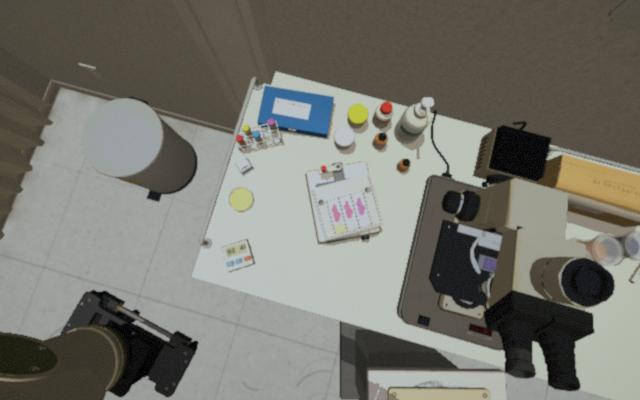

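View pics/wrist0.png

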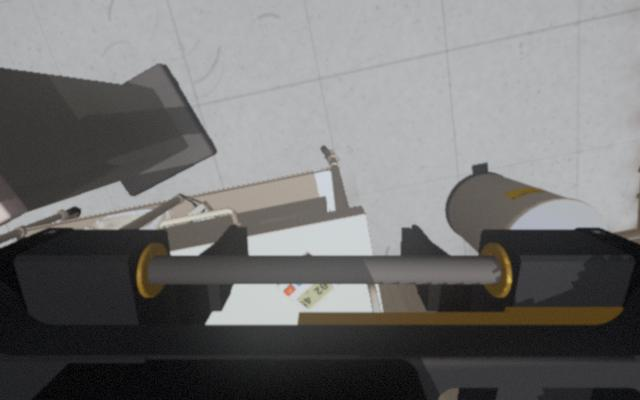

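```bash
python3 - <<'E'
from h import *
i=cv2.imread('pics/top0.png')[150:250,290:400];cv2.imwrite('pics/topc.png',cv2.resize(i,None,fx=6,fy=6,interpolation=2)[:600,:800])
i=cv2.imread('pics/scene0.png')[170:290,280:410];cv2.imwrite('pics/scenec.png',cv2.resize(i,None,fx=5,fy=5,interpolation=2))
p=r.camera('top')
for n,z,q in [('carr',.075,(206,345)),('post',.097,(166,325)),('oil',.05,(164,404)),('pot',.05,(137,345)),('timer',.015,(257,238)),('dropper',.08,(138,381)),('dish',.01,(199,241)),('box',.01,(166,246))]: print(n,ray(p,q,z))
from scipy.spatial.transform import Rotation as R
print(R.from_quat(r.read_state()['eef_rot']).as_matrix().round(3))
E
```

```text
carr [0.52308825 0.21950962 0.075     ]
post [0.60949293 0.2660195  0.097     ]
oil [0.62842887 0.0785487  0.05      ]
pot [0.69252605 0.21816341 0.05      ]
timer [0.40571378 0.46798953 0.015     ]
dropper [0.68156323 0.13743068 0.08      ]
dish [0.5453159  0.46803296 0.01      ]
box [0.62779738 0.4593202  0.01      ]
[[ 0.447  0.    -0.894]
 [ 0.894  0.     0.447]
 [ 0.    -1.     0.   ]]
```

View pics/topc.png

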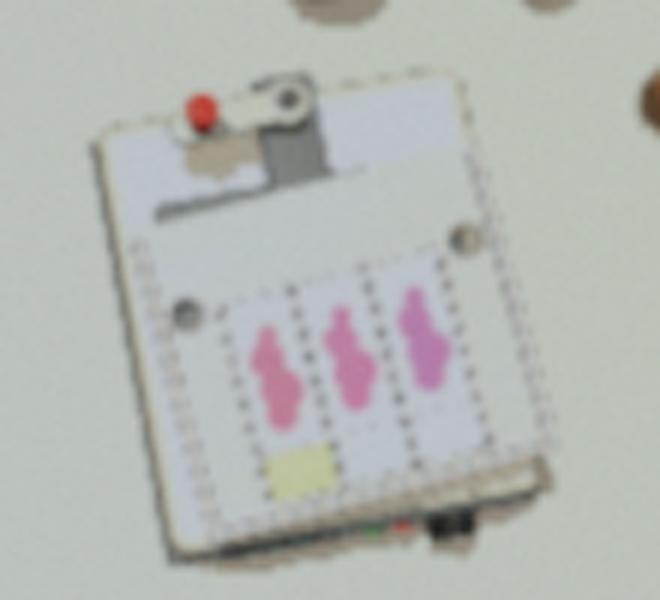

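View pics/scenec.png

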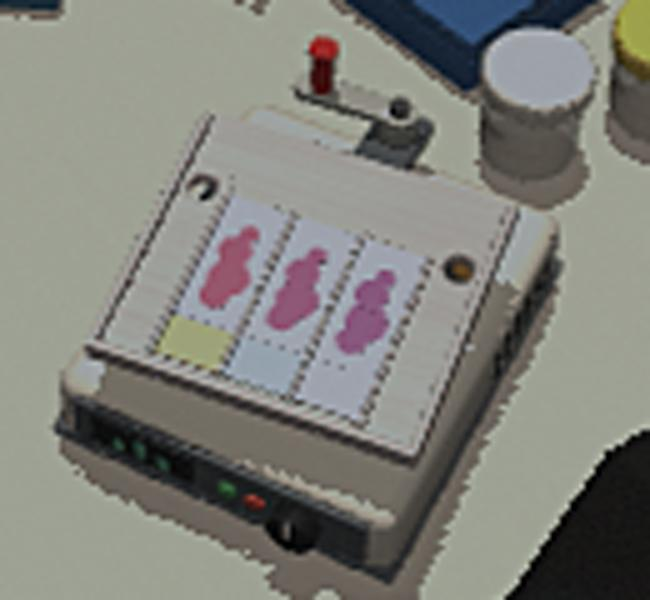

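```bash
cat >> h.py <<'E'
from scipy.spatial.transform import Rotation as R
def delta(pos,yaw=None,n=1):
    """tool delta to reach world pos with tool pointing down, tool x at world heading yaw"""
    s=r.read_state();M=R.from_quat(s['eef_rot'])
    d=M.inv().apply(np.array(pos)-s['ee_pos'])
    X=np.array([np.cos(yaw),np.sin(yaw),0]);Y=np.array([0,0,-1.]);T=R.from_matrix(np.c_[X,Y,np.cross(X,Y)])
    w=(M.inv()*T).as_rotvec(degrees=True)
    print('t',s['time'],'pos',s['ee_pos'].round(4),'F',s['ft_force'].round(2),'j',s['joint_positions'].round(2),'\n delta',d.round(4),w.round(2))
E
python3 - <<'E'
from h import *
delta([.607,.238,.33],np.pi/2+.18)
E
```

```text
t 1.85 pos [0.2796 0.559  0.1989] F [-0.66 -0.58 -1.48] j [-1.13  0.33 -0.06  1.46  0.02  1.35 -0.09] 
 delta [-0.1406 -0.1311 -0.4364] [ 0.000e+00 -3.689e+01  1.000e-02]
```

Request:
arm_command --deltas '[-0.01,-0.05,-0.03,0,-3,0,-0.03,-0.1,-0.09,0,-8,0,-0.05,-0.13,-0.15,0,-13,0,-0.07,-0.13,-0.21,0,-18,0,-0.088,-0.13,-0.27,0,-23,0,-0.105,-0.13,-0.33,0,-28,0,-0.125,-0.13,-0.39,0,-33,0,-0.14,-0.13,-0.436,0,-37,0]' --hand 0

```text
time: 2.85
ee_pos: [0.6008, 0.2445, 0.3291]
eef_rot: [0.452, 0.544, -0.544, -0.452]
ft_force: [0.3, 0.8, -0.9]
width: 0.015
```

```bash
python3 - <<'E'
from h import *
s=r.read_state();p=snap('wrist','w1.png');print(np.round(p['intrinsics'],1),np.round(p['hand_eye'],4))
delta([.607,.238,.33],np.pi/2+.18)
E
```

```text
[[307.9   0.  323.8]
 [  0.  307.9 195.8]
 [  0.    0.    1. ]] [[ 1.000e+00 -1.000e-03 -8.000e-04  9.000e-04]
 [ 6.000e-04 -2.635e-01  9.647e-01 -1.877e-01]
 [-1.200e-03 -9.647e-01 -2.635e-01  7.260e-02]
 [ 0.000e+00  0.000e+00  0.000e+00  1.000e+00]]
t 2.9 pos [0.6061 0.235  0.328 ] F [ 1.5  -7.71 -1.42] j [-0.54  0.36  0.14  1.16 -0.04  1.62  1.34] 
 delta [ 0.0027 -0.002  -0.0014] [ 0.06 -0.11 -0.32]
```

View pics/w1.png

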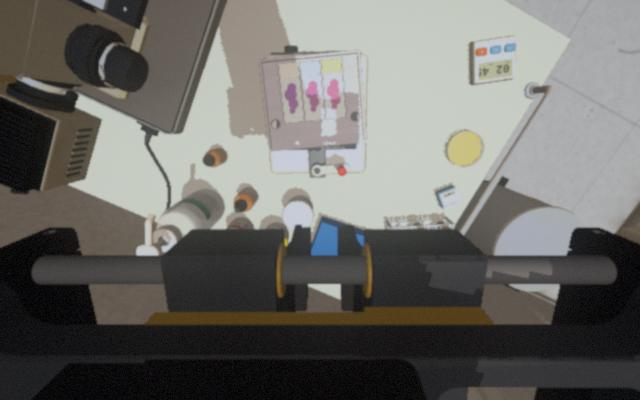

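Request:
arm_command --deltas '[0,0.05,0.01,0,0,0,0,0.1,0.02,0,0,0,0,0.13,0.02,0,0,0,0,0.13,0.02,0,0,0,0,0.13,0.02,0,0,0]'

```text
time: 3.52
ee_pos: [0.5806, 0.2427, 0.2006]
eef_rot: [0.453, 0.544, -0.543, -0.452]
ft_force: [0.2, -0.2, 0.2]
width: 0.0006
```

```bash
cat >> h.py <<'E'
def wsnap(f):
    s=r.read_state();p=snap('wrist',f)
    T=np.eye(4);T[:3,:3]=R.from_quat(s['eef_rot']).as_matrix();T[:3,3]=s['ee_pos'];p['world_from_camera']=T@p['hand_eye'];return p
E
python3 - <<'E'
from h import *
import pickle
p=wsnap('w2.png');pickle.dump(p,open('w2.pkl','wb'))
t=r.camera('top');pickle.dump(t,open('t2.pkl','wb'))
sc=r.camera('scene');pickle.dump(sc,open('s2.pkl','wb'))
i=p['image'][:200,200:440,::-1];cv2.imwrite('pics/w2c.png',cv2.resize(i,None,fx=3.3,fy=3,interpolation=2)[:600,:800])
print(r.read_state()['ee_pos'])
for q in ['pin_left','shaker','carrier','latch_post','hole_left']:
  print(q,[(np.round(b['centre'],1),round(b['conf'],2)) for b in r.boxes_of(p,q)[:3]])
E
```

```text
[0.58072574 0.24269186 0.20055677]
pin_left [(array([192.5, 324.2]), 0.96)]
shaker [(array([190.5, 319.8]), 0.87), (array([ 59.7, 543.3]), 0.53)]
carrier [(array([117. , 305.6]), 0.83), (array([208.7, 335.9]), 0.37)]
latch_post [(array([209.3, 331.6]), 0.89)]
hole_left [(array([114. , 307.7]), 0.96)]
```

View pics/w2c.png

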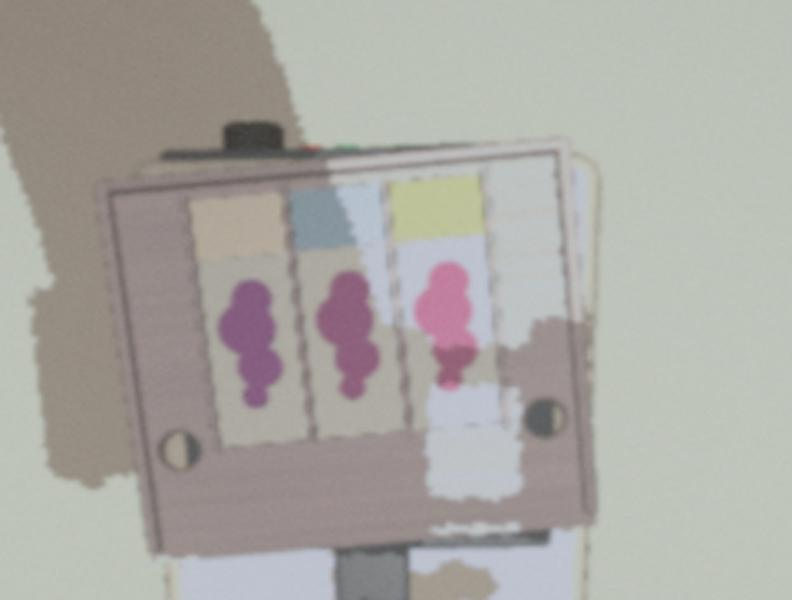

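```bash
python3 - <<'E'
import pickle,cv2
p=pickle.load(open('w2.pkl','rb'));i=p['image'][150:270,220:380,::-1];cv2.imwrite('pics/w2d.png',cv2.resize(i,None,fx=5,fy=5,interpolation=2))
E
```

```text
(no output)
```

View pics/w2d.png

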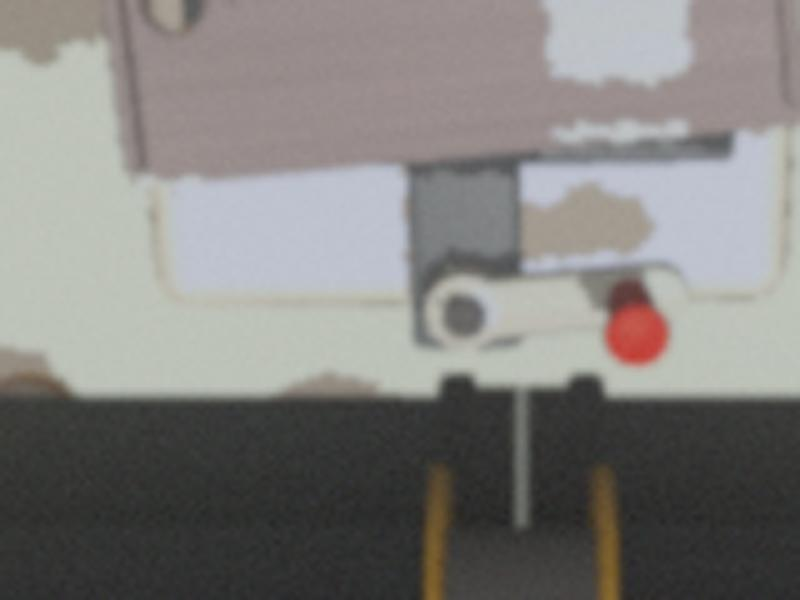

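```bash
cat > fit.py <<'E'
from h import *
from scipy.optimize import least_squares
def S(q): c,s=np.cos(q[2]),np.sin(q[2]);return np.array([[c,-s,0],[s,c,0],[0,0,1.]]),np.array([q[0],q[1],0])
def sh2w(q,P): M,t=S(q);return np.atleast_2d(P)@M.T+t
def carr2sh(c,P,tilt=.13):
    # c: x,y,yaw of carrier origin in deck frame; tilt back-up about deck front edge
    M=R.from_euler('z',c[2]).as_matrix()@R.from_euler('y',-tilt).as_matrix()
    z=.072+np.tan(tilt)*(c[0]+.05)
    return np.atleast_2d(P)@M.T+np.array([c[0],c[1],z])
E
cat > f1.py <<'E'
from fit import *
import pickle
p=pickle.load(open('w2.pkl','rb'))
la=lambda a:a
def lined(p,q,P0,P1,px):
    a,b=proj(p,sh2w(q,[P0,P1]));n=np.array([-(b-a)[1],(b-a)[0]]);n/=np.linalg.norm(n);return [(np.array(x)-a)@n for x in px]
def res(v):
    q=v[:3];a=v[3]
    e=[]
    e+=list((proj(p,sh2w(q,[.078,0,.086]))[0]-[312.8,212.8]))
    e+=list((proj(p,sh2w(q,[.078-.034*np.sin(a),.034*np.cos(a),.1085]))[0]-[347.4,216.6]))
    e+=lined(p,q,[.086,-.07,.046],[.086,.07,.046],[(256,209.6),(374,208.4)])
    e+=lined(p,q,[-.08,.074,.046],[.08,.074,.046],[(376.4,190),(381.8,66.7)])
    e+=lined(p,q,[-.08,-.074,.046],[.08,-.074,.046],[(251,195)])
    return e
s=least_squares(res,[.53,.225,.18,.05]);print(s.x.round(4),np.round(s.fun,1));q=s.x[:3]
obs=np.array([(232.4,62.3),(371.8,46.7),(380.3,174.3),(245.5,184.3),(254.5,150),(365.2,139)])
pts=np.array([[-.06,-.067,.01],[-.06,.067,.01],[.06,.067,.006],[.06,-.067,.006],[.024,-.054,.006],[.024,.054,.006]])
rc=lambda c:(proj(p,sh2w(q,carr2sh(c,pts)))-obs).ravel()
for tl in (.13,):
    c=least_squares(rc,[-.019,0,0]);print('carrier in deck',c.x.round(4),np.round(c.fun.reshape(-1,2),1))
np.save('q.npy',q)
# overlay on all
for n in ['w2','t2','s2']:
    P=pickle.load(open(n+'.pkl','rb'));im=cv2.resize(P['image'][...,::-1],None,fx=4,fy=4,interpolation=2)
    A=[sh2w(q,[[a,b,.048] for a,b in((-.086,-.074),(-.086,.074),(.086,.074),(.086,-.074))]),sh2w(q,carr2sh(c.x,pts[:4])),sh2w(q,carr2sh(c.x,pts[4:]))]
    for L,col in zip(A,[(0,255,0),(255,0,0),(0,0,255)]):cv2.polylines(im,[np.int32(proj(P,L)*4+2)],True,col,1)
    m=proj(P,sh2w(q,[0,0,.07]))[0]*4; x,y=int(m[0]),int(m[1]);cv2.imwrite(f'pics/o_{n}.png',im[max(0,y-300):y+300,max(0,x-350):x+350])
E
python3 f1.py
```

```text
[0.5345 0.222  0.1973 0.1051] [-0.1  0.4 -0.4  0.  -0.1  0.6  1.8  0.2 -1.5]
carrier in deck [-0.0153 -0.0027  0.0717] [[-3.1 -2.6]
 [ 1.7 -0.9]
 [ 0.5  1.2]
 [ 0.7  2.8]
 [ 0.3 -0.5]
 [-0.1  0.7]]
```

View pics/o_w2.png

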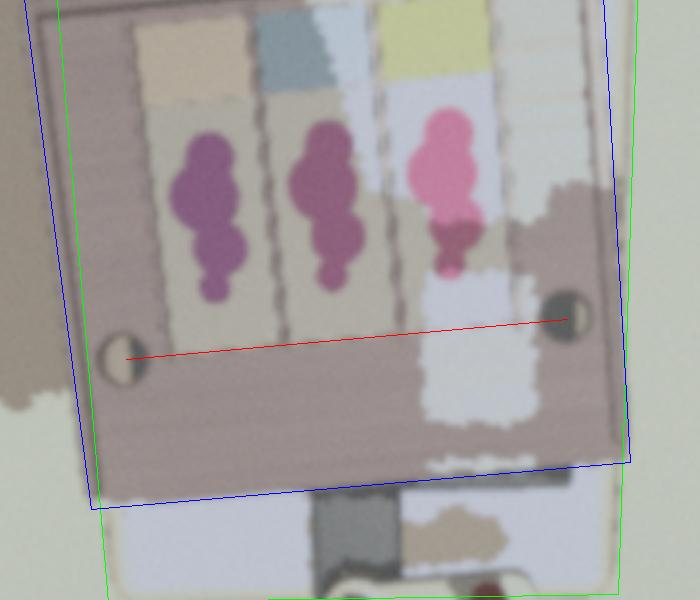

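View pics/o_t2.png

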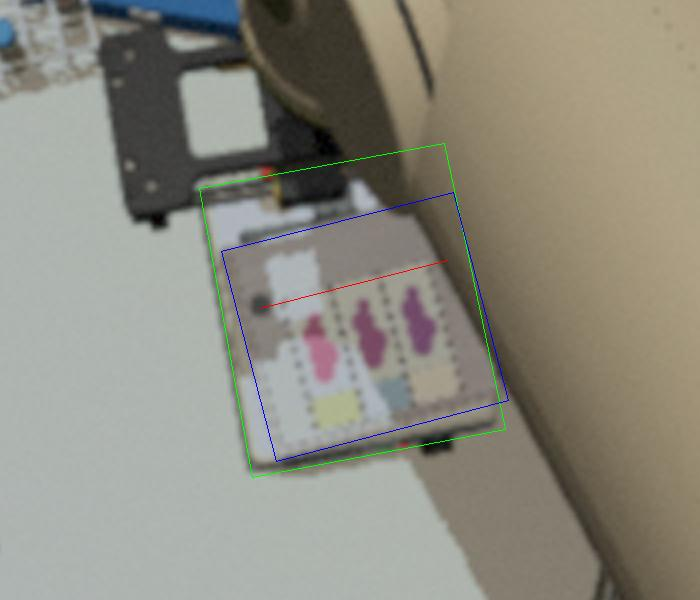

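View pics/o_s2.png

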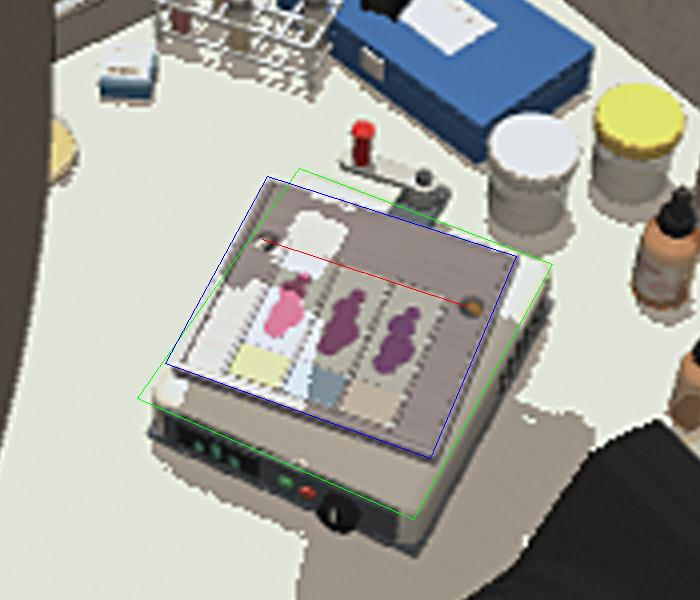

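```bash
cat > f2.py <<'E'
from fit import *
import pickle
q=np.load('q.npy');a=.105
for n,o in [('t2',[(338,166.3),(323.7,168)]),('s2',[(360,191.6),(344.4,179)])]:
    p=pickle.load(open(n+'.pkl','rb'))
    print(n,(proj(p,sh2w(q,[[.078,0,.086],[.078-.034*np.sin(a),.034*np.cos(a),.1085]]))-o).round(1))
E
python3 f2.py
python3 - <<'E'
import pickle,cv2
p=pickle.load(open('w2.pkl','rb'));im=p['image'][...,::-1]
a=cv2.resize(im[130:170,235:275],None,fx=9,fy=9,interpolation=2);b=cv2.resize(im[120:160,345:385],None,fx=9,fy=9,interpolation=2)
cv2.imwrite('pics/holes.png',cv2.hconcat([a,b]))
E
```

```text
t2 [[-0.4  0.4]
 [-0.3  0.6]]
s2 [[-1.3 -0.6]
 [-1.   0.1]]
```

View pics/holes.png

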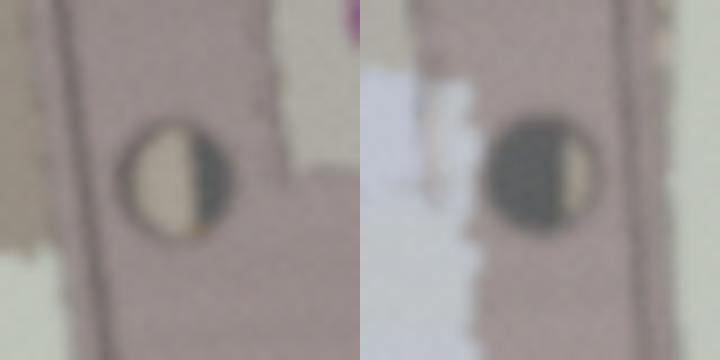

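```bash
python3 - <<'E'
s=open('f1.py').read()
s=s.replace("    return e\n","""    e+=[2*x for x in lined(p,q,[-.05,.057,.072],[.05,.057,.072],[(367.8,139.4),(366.8,176)])]
    e+=[2*x for x in lined(p,q,[-.05,-.057,.072],[.05,-.057,.072],[(256.1,150)])]
    e+=[2*x for x in lined(p,q,[.05,-.057,.072],[.05,.057,.072],[(335,181.6),(362,181)])]
    return e
""",1)
s=s.replace("for tl in (.13,):","""def rc2(c):
    return (proj(p,sh2w(q,carr2sh(c,pts,c[3])))-obs).ravel()
c=least_squares(rc2,[-.019,0,0,.13]);print('free tilt',c.x.round(4),np.round(c.fun.reshape(-1,2),1))
hh=sh2w([0,0,0],carr2sh(c.x,[[.024,.054,0],[.024,-.054,0]],c.x[3]));print('holes in shaker',hh.round(4))
for tl in (.13,):""")
open('f1.py','w').write(s)
E
python3 f1.py; python3 f2.py
```

```text
[0.5331 0.2218 0.2005 0.0607] [ 0.2 -0.9  0.1 -0.   0.9  1.9  2.   0.  -1.3 -0.4  0.3 -0.3 -0.8 -0.9]
free tilt [-0.0139 -0.0027  0.0688  0.1497] [[-3.  -2.6]
 [ 1.6 -1. ]
 [ 1.   1.2]
 [ 0.2  3. ]
 [ 0.1 -0.5]
 [ 0.1  0.5]]
holes in shaker [[ 0.006   0.0528  0.081 ]
 [ 0.0135 -0.0549  0.081 ]]
carrier in deck [-0.0139 -0.0027  0.0684] [[-3.1 -2.7]
 [ 1.7 -1. ]
 [ 0.6  1.2]
 [ 0.6  2.8]
 [ 0.3 -0.5]
 [-0.   0.7]]
t2 [[-0.4  1. ]
 [-0.3  1.3]]
s2 [[-1.7 -0.2]
 [-1.4  0.5]]
```

```bash
cat >> h.py <<'E'
Q=np.array([.5335,.222,.199])
def S2W(x,y,z): c,s=np.cos(Q[2]),np.sin(Q[2]);return [Q[0]+c*x-s*y,Q[1]+s*x+c*y,z]
def W2S(p): c,s=np.cos(Q[2]),np.sin(Q[2]);d=np.array(p[:2])-Q[:2];return np.array([c*d[0]+s*d[1],-s*d[0]+c*d[1],p[2]])
E
python3 - <<'E'
from h import *
print(W2S(r.read_state()['ee_pos']))
delta(S2W(-.11,-.002,.2),Q[2]-np.pi/2)
E
```

```text
[0.04967016 0.01079404 0.19922502]
t 3.925 pos [0.5801 0.2424 0.1992] F [-0.48 -0.45 -0.04] j [-0.55  0.34  0.11  1.46 -0.04  1.35  1.31] 
 delta [-0.0155 -0.0009  0.1594] [-2.0000e-02  1.7902e+02  5.0000e-02]
```

Request:
arm_command --deltas '[0,-0.02,0.02,0,10,0,0,-0.04,0.04,0,20,0,0,-0.04,0.06,0,30,0,0,-0.04,0.08,0,40,0,-0.005,-0.04,0.1,0,50,0,-0.01,-0.04,0.12,0,60,0,-0.015,-0.04,0.14,0,70,0,-0.015,-0.04,0.159,0,80,0]' --hand 1

```text
time: 4.92
ee_pos: [0.4257, 0.1983, 0.2391]
eef_rot: [-0.696, -0.123, 0.123, 0.696]
ft_force: [-0.3, 0.4, -0.4]
width: 0.073
```

Request:
arm_command --deltas '[0,0,0,0,10,0,0,0,0,0,20,0,0,0,0,0,30,0,0,0,0,0,40,0,0,0,0,0,50,0,0,0,0,0,60,0,0,0,0,0,70,0,0,0,0,0,80,0]'

```text
time: 5.92
ee_pos: [0.4263, 0.1988, 0.2391]
eef_rot: [-0.613, 0.353, -0.353, 0.613]
ft_force: [-0.1, -0.3, 1.0]
width: 0.0871
```

```bash
python3 - <<'E'
from h import *
print(W2S(r.read_state()['ee_pos']))
delta(S2W(-.11,-.002,.14),Q[2]-np.pi/2)
E
```

```text
[-0.10970337 -0.00152019  0.23906155]
t 5.925 pos [0.4263 0.1988 0.2391] F [-0.1  -0.31  0.96] j [-0.68 -0.04  0.14  1.8   0.01  1.38 -1.58] 
 delta [ 0.0004  0.0991 -0.0005] [-2.000e-02  1.869e+01 -1.000e-02]
```

Request:
arm_command --deltas '[0,0.04,0,0,9,0,0,0.08,0,0,18.7,0,0,0.1,0,0,18.7,0,0,0.1,0,0,18.7,0]'

```text
time: 6.42
ee_pos: [0.4254, 0.1983, 0.1379]
eef_rot: [0.549, -0.447, 0.446, -0.548]
ft_force: [-0.7, -0.7, 0.7]
width: 0.0866
```

```bash
python3 - <<'E'
from h import *
print(W2S(r.read_state()['ee_pos']))
wsnap('w3.png')
delta(S2W(-.11,-.002,.06),Q[2]-np.pi/2)
E
```

```text
[-0.11060861 -0.0018356   0.13785678]
t 6.475 pos [0.4262 0.1987 0.1391] F [ 0.37 -0.36  0.33] j [-0.67  0.03  0.14  1.94 -0.    1.17 -1.89] 
 delta [ 0.0004  0.0791 -0.0002] [0.02 0.33 0.01]
```

View pics/w3.png

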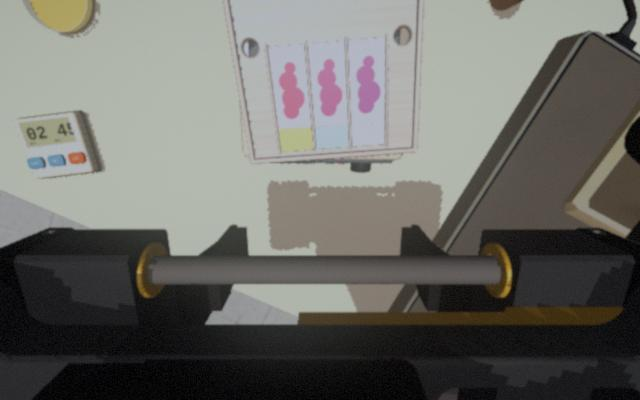

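Request:
arm_command --deltas '[0,0.03,0,0,0,0,0,0.06,0,0,0,0,0,0.077,0,0,0,0,0,0.077,0,0,0,0]'

```text
time: 6.98
ee_pos: [0.4263, 0.1989, 0.0622]
eef_rot: [0.549, -0.446, 0.446, -0.548]
ft_force: [0.5, -0.3, 0.2]
width: 0.0866
```

```bash
python3 - <<'E'
from h import *
print(W2S(r.read_state()['ee_pos']))
wsnap('w4.png')
delta(S2W(-.09,-.002,.062),Q[2]-np.pi/2)
E
```

```text
[-0.10964152 -0.00146491  0.0621603 ]
t 7.025 pos [0.4268 0.1992 0.063 ] F [0.4  0.   0.28] j [-0.66  0.12  0.14  2.02 -0.02  1.   -1.88] 
 delta [0.0008 0.001  0.0191] [-0.06  0.33 -0.03]
```

View pics/w4.png

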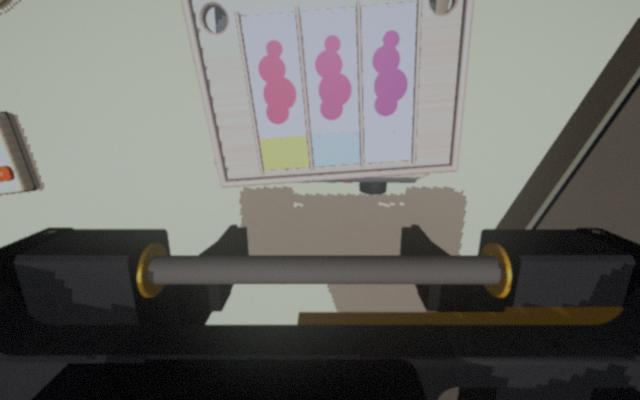

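Request:
arm_command --deltas '[0,0,0.006,0,0,0,0,0,0.012,0,0,0,0,0,0.016,0,0,0,0,0,0.019,0,0,0,0,0,0.022,0,0,0,0,0,0.025,0,0,0,0,0,0.025,0,0,0]'

```text
time: 7.9
ee_pos: [0.4509, 0.2039, 0.0618]
eef_rot: [-0.548, 0.446, -0.446, 0.548]
ft_force: [-0.9, -0.6, 0.1]
width: 0.087
```

```bash
python3 - <<'E'
from h import *
print(W2S(r.read_state()['ee_pos']))
wsnap('w5.png');snap('scene','s5.png')
delta(S2W(-.07,-.002,.062),Q[2]-np.pi/2)
E
```

```text
[-0.08458995 -0.00137644  0.06181127]
t 8.0 pos [0.4506 0.2039 0.0618] F [-0.52  0.65 -0.  ] j [-0.65  0.17  0.15  1.97 -0.03  1.   -1.86] 
 delta [ 0.0007 -0.0002  0.0148] [ 0.01  0.32 -0.  ]
```

View pics/w5.png

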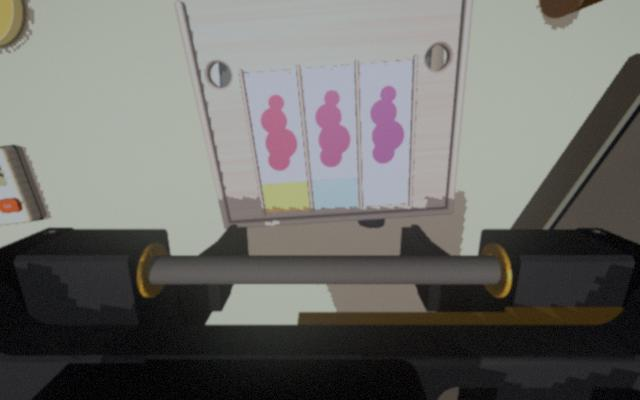

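Request:
arm_command --deltas '[0,0,0.002,0,0,0,0,0,0.003,0,0,0,0,0,0.004,0,0,0,0,0,0.005,0,0,0,0,0,0.006,0,0,0,0,0,0.006,0,0,0]'

```text
time: 8.75
ee_pos: [0.4567, 0.2052, 0.0618]
eef_rot: [-0.548, 0.446, -0.446, 0.548]
ft_force: [-0.7, 0.1, 1.0]
width: 0.0872
```

```bash
python3 - <<'E'
from h import *
print(W2S(r.read_state()['ee_pos']))
wsnap('w6.png')
delta(S2W(-.07,-.002,.062),Q[2]-np.pi/2)
E
```

```text
[-0.07864678 -0.00132102  0.06183421]
t 8.8 pos [0.4566 0.2051 0.0618] F [-0.76 -0.26  0.87] j [-0.65  0.19  0.15  1.95 -0.03  1.01 -1.85] 
 delta [ 0.0007 -0.0002  0.0087] [-0.    0.32 -0.  ]
```

View pics/w6.png

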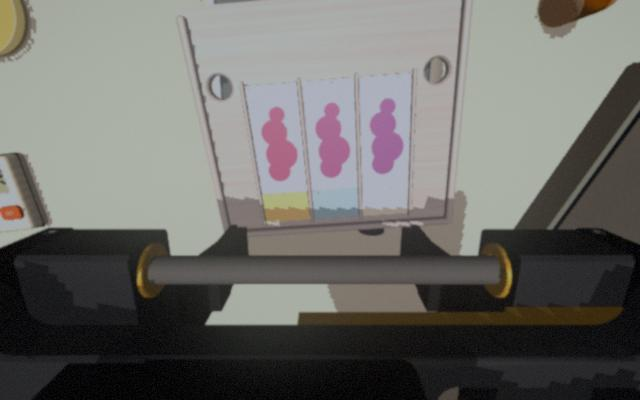

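Request:
arm_command --deltas '[0,0,0.001,0,0,0,0,0,0.002,0,0,0,0,0,0.003,0,0,0,0,0,0.004,0,0,0,0,0,0.005,0,0,0,0,0,0.005,0,0,0]'

```text
time: 9.55
ee_pos: [0.4615, 0.2062, 0.0618]
eef_rot: [-0.548, 0.446, -0.446, 0.548]
ft_force: [-0.1, -0.7, -0.4]
width: 0.0871
```

```bash
python3 - <<'E'
from h import *
print(W2S(r.read_state()['ee_pos']))
wsnap('w7.png')
delta(S2W(-.07,-.002,.062),Q[2]-np.pi/2)
E
```

```text
[-0.07367215 -0.00130936  0.06181353]
t 9.6 pos [0.4615 0.2061 0.0618] F [ 0.15 -0.14 -0.93] j [-0.65  0.2   0.15  1.94 -0.03  1.01 -1.85] 
 delta [ 0.0007 -0.0002  0.0037] [-0.    0.32 -0.  ]
```

View pics/w7.png

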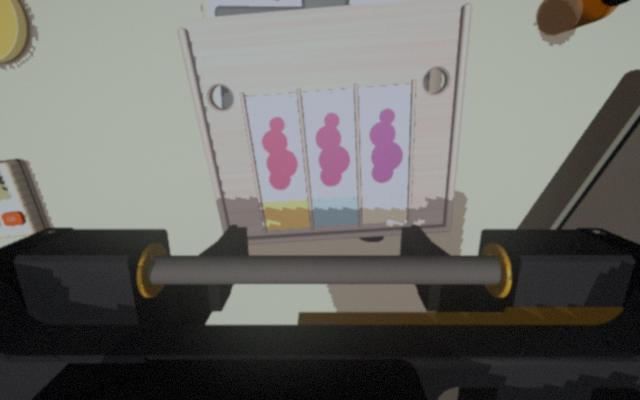

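```bash
python3 - <<'E'
from h import *
import pickle
p=wsnap('w7.png');pickle.dump(p,open('w7.pkl','rb'));print(r.read_state()['ft_force'])
im=p['image'][:265,170:480,::-1];cv2.imwrite('pics/w7c.png',cv2.resize(im,None,fx=2.5,fy=2.25,interpolation=2))
s=snap('scene','s7.png')['image'][170:290,270:420,::-1];cv2.imwrite('pics/s7c.png',cv2.resize(s,None,fx=5,fy=5,interpolation=2))
E
```

```text
Traceback (most recent call last):
FileNotFoundError: [Errno 2] No such file or directory: 'w7.pkl'
```

```bash
pwd; ls -la . pics | head -50; touch a.pkl && echo ok; df -h . | tail -1; python3 -c "open('b.pkl','wb');open('w7x.pkl','wb')"
```

```text
.
.:
total 2288
drwxr-xr-x  3 agent agent   4096 Dec  6 23:33 .
drwxr-xr-x 23 root  root    4096 Dec  6 23:27 ..
-rw-r--r--  1 agent agent   2248 Dec  6 23:33 f1.py
-rw-r--r--  1 agent agent    278 Dec  6 23:33 f2.py
-rw-r--r--  1 agent agent    500 Dec  6 23:32 fit.py
-rw-r--r--  1 agent agent   1456 Dec  6 23:34 h.py
drwxr-xr-x  2 agent agent   4096 Dec  6 23:35 pics
-rw-r--r--  1 agent agent    152 Dec  6 23:33 q.npy
-rw-r--r--  1 agent agent 768520 Dec  6 23:30 s2.pkl
-rw-r--r--  1 agent agent 768520 Dec  6 23:30 t2.pkl
-rw-r--r--  1 agent agent 768691 Dec  6 23:30 w2.pkl

pics:
total 6904
drwxr-xr-x 2 agent agent   4096 Dec  6 23:35 .
drwxr-xr-x 3 agent agent   4096 Dec  6 23:33 ..
-rw-r--r-- 1 agent agent 163700 Dec  6 23:33 holes.png
-rw-r--r-- 1 agent agent 495305 Dec  6 23:33 o_s2.png
-rw-r--r-- 1 agent agent 387840 Dec  6 23:33 o_t2.png
-rw-r--r-- 1 agent agent 387225 Dec  6 23:33 o_w2.png
-rw-r--r-- 1 agent agent 348560 Dec  6 23:35 s5.png
-rw-r--r-- 1 agent agent 355645 Dec  6 23:28 scene0.png
-rw-r--r-- 1 agent agent 404334 Dec  6 23:29 scenec.png
-rw-r--r-- 1 agent agent 384816 Dec  6 23:28 top0.png
-rw-r--r-- 1 agent agent 280654 Dec  6 23:29 topc.png
-rw-r--r-- 1 agent agent 397725 Dec  6 23:30 w1.png
-rw-r--r-- 1 agent agent 393823 Dec  6 23:30 w2.png
-rw-r--r-- 1 agent agent 396145 Dec  6 23:30 w2c.png
-rw-r--r-- 1 agent agent 359925 Dec  6 23:31 w2d.png
-rw-r--r-- 1 agent agent 383046 Dec  6 23:34 w3.png
-rw-r--r-- 1 agent agent 381639 Dec  6 23:34 w4.png
-rw-r--r-- 1 agent agent 381838 Dec  6 23:35 w5.png
-rw-r--r-- 1 agent agent 382241 Dec  6 23:35 w6.png
-rw-r--r-- 1 agent agent 382103 Dec  6 23:36 w7.png
-rw-r--r-- 1 agent agent 359852 Dec  6 23:28 wrist0.png
ok
/dev/vda        252G  1.4G   80G   2% /
```

Transient write failure; retry.

```bash
python3 - <<'E'
from h import *
import pickle
p=wsnap('w7b.png');pickle.dump(p,open('w7b.pkl','wb'));print(r.read_state()['ft_force'],r.read_state()['time'])
im=p['image'][:265,170:480,::-1];cv2.imwrite('pics/w7c.png',cv2.resize(im,None,fx=2.5,fy=2.25,interpolation=2))
s=snap('scene','s7.png')['image'][170:290,270:420,::-1];cv2.imwrite('pics/s7c.png',cv2.resize(s,None,fx=5,fy=5,interpolation=2))
E
```

```text
[-0.03223952  0.26864825 -0.57185887] 9.7
```

View pics/w7c.png

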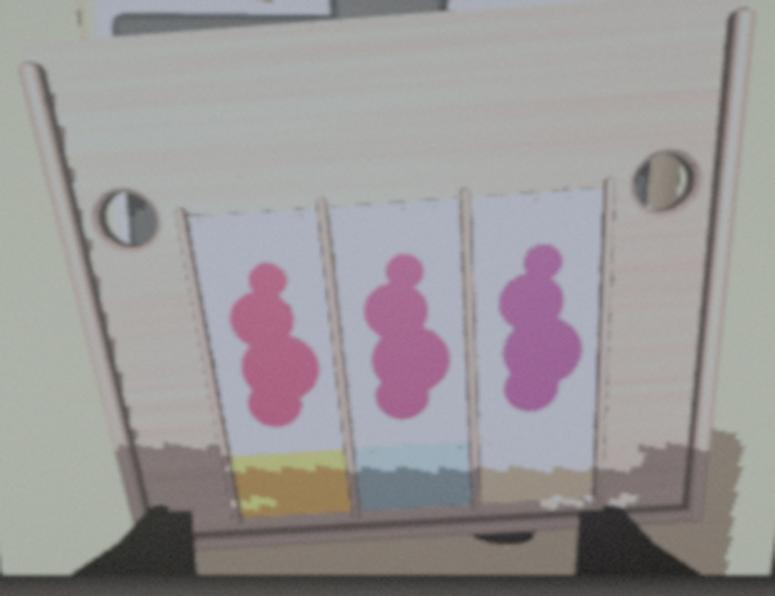

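View pics/s7c.png

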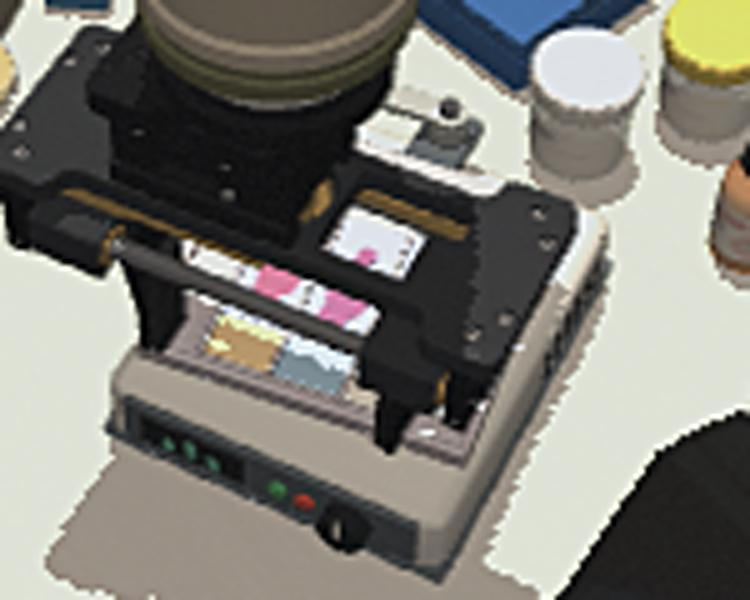

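Request:
arm_command --deltas '[0,0,0.001,0,0,0,0,0,0.002,0,0,0,0,0,0.003,0,0,0,0,0,0.004,0,0,0,0,0,0.005,0,0,0]'

```text
time: 10.38
ee_pos: [0.4664, 0.2072, 0.0618]
eef_rot: [-0.548, 0.446, -0.446, 0.548]
ft_force: [-0.1, -0.5, -0.1]
width: 0.0873
```

```bash
cat >> h.py <<'E'
def look(n,zoom=True):
    import pickle
    s=r.read_state();print('t',s['time'],'S',W2S(s['ee_pos']).round(4),'F',s['ft_force'].round(2))
    p=wsnap(n+'.png');pickle.dump(p,open(n+'p.pkl','wb'))
    im=p['image'][:265,170:480,::-1];cv2.imwrite(f'pics/{n}c.png',cv2.resize(im,None,fx=2.5,fy=2.25,interpolation=2));return p
E
python3 -c "
from h import *
look('w8')"
```

```text
t 10.375 S [-0.0687 -0.0012  0.0618] F [-0.06 -0.45 -0.15]
```

View pics/w8c.png

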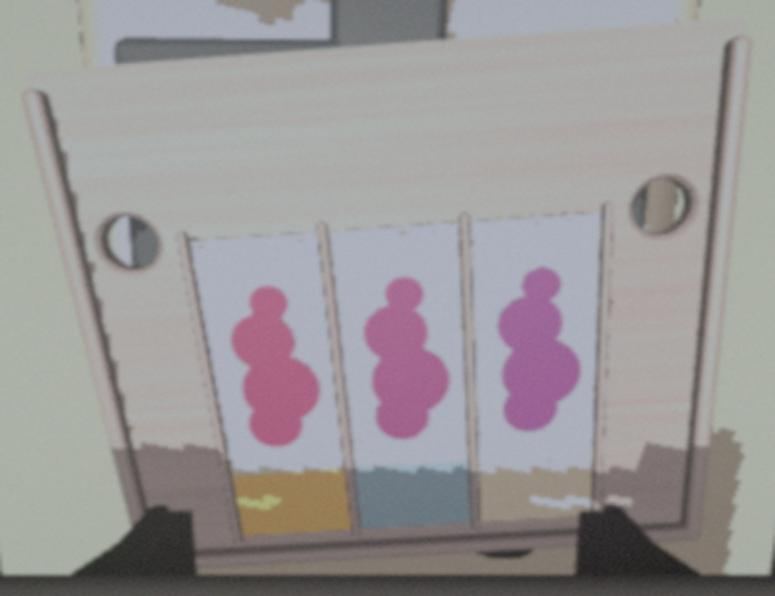

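```bash
python3 - <<'E'
from h import *
p=snap('scene','s8.png')
s=r.read_state();M=R.from_quat(s['eef_rot'])
im=cv2.resize(p['image'][200:290,280:400,::-1],None,fx=6,fy=6,interpolation=2)
for sx in (-1,1):
  for dy in (0,-.01,-.02,-.03):
    w=s['ee_pos']+M.apply([sx*.0435,dy,0]);u=proj(p,w)[0];print(sx,dy,u.round(1))
    cv2.circle(im,(int((u[0]-280+.5)*6),int((u[1]-200+.5)*6)),3,(0,255,0) if dy else (255,0,255),-1)
cv2.imwrite('pics/s8c.png',im)
E
```

```text
-1 0 [306.  242.3]
-1 -0.01 [305.8 239.2]
-1 -0.02 [305.6 236.1]
-1 -0.03 [305.4 232.9]
1 0 [346.8 259.5]
1 -0.01 [347.  256.5]
1 -0.02 [347.2 253.4]
1 -0.03 [347.4 250.3]
```

View pics/s8c.png

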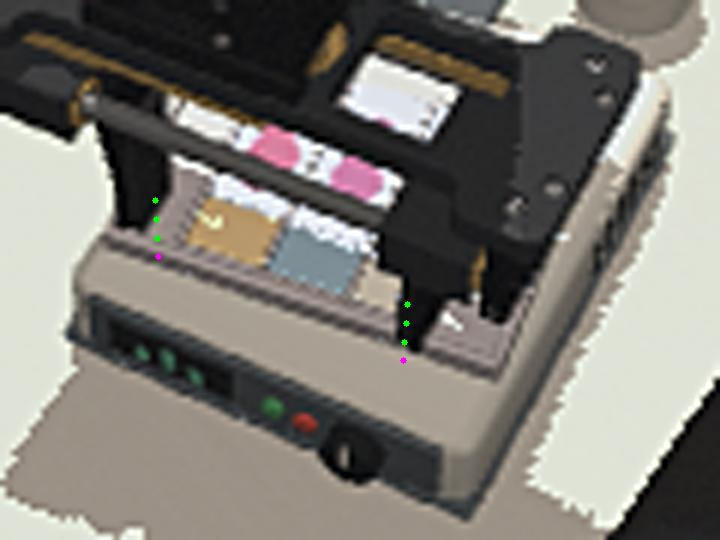

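Request:
arm_command --deltas '[0,-0.004,-0.008,0,0,0,0,-0.004,-0.016,0,0,0,0,-0.004,-0.026,0,0,0,0,0.005,-0.026,0,0,0,0,0.011,-0.026,0,0,0,0,0.011,-0.026,0,0,0]'

```text
time: 11.22
ee_pos: [0.4406, 0.2016, 0.0501]
eef_rot: [0.549, -0.446, 0.446, -0.548]
ft_force: [0.3, 0.5, 0.4]
width: 0.0871
```

```bash
cat > sc.py <<'E'
from h import *
import sys
n=sys.argv[1]
p=snap('scene',n+'.png')
s=r.read_state();M=R.from_quat(s['eef_rot'])
im=cv2.resize(p['image'][200:290,280:400,::-1],None,fx=6,fy=6,interpolation=2)
for sx in (-1,1):
  for dy in (0,-.01,-.02,-.03):
    w=s['ee_pos']+M.apply([sx*.0435,dy,0]);u=proj(p,w)[0]
    cv2.circle(im,(int((u[0]-280+.5)*6),int((u[1]-200+.5)*6)),2,(0,255,0) if dy else (255,0,255),-1)
cv2.imwrite(f'pics/{n}c.png',im)
E
python3 sc.py s9; python3 -c "
from h import *
look('w9')"
```

```text
t 11.275 S [-0.0948 -0.0016  0.0504] F [-0.34  0.08  0.04]
```

View pics/s9c.png

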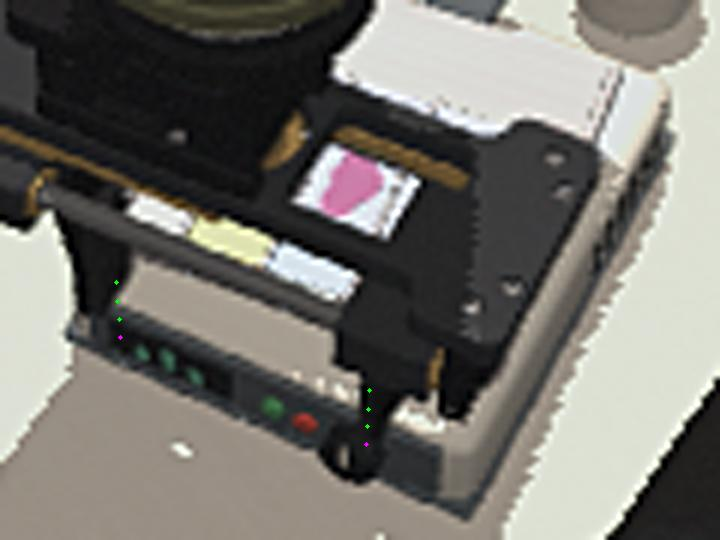

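View pics/w9c.png

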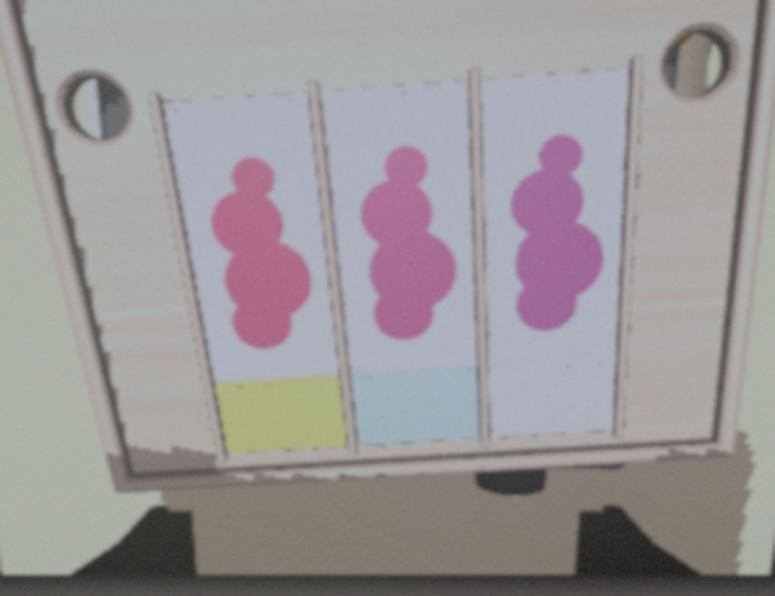

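Request:
arm_command --deltas '[0,0,0.003,0,0,0,0,0,0.006,0,0,0,0,0,0.008,0,0,0,0,0,0.01,0,0,0,0,0,0.012,0,0,0,0,0,0.012,0,0,0]'

```text
time: 12.08
ee_pos: [0.4529, 0.2043, 0.0508]
eef_rot: [-0.548, 0.446, -0.446, 0.549]
ft_force: [-0.8, 0.3, 0.2]
width: 0.0871
```

```bash
python3 sc.py s10; python3 -c "
from h import *
look('w10')"
```

```text
t 12.125 S [-0.0825 -0.0015  0.0509] F [0.13 0.14 0.66]
```

View pics/s10c.png

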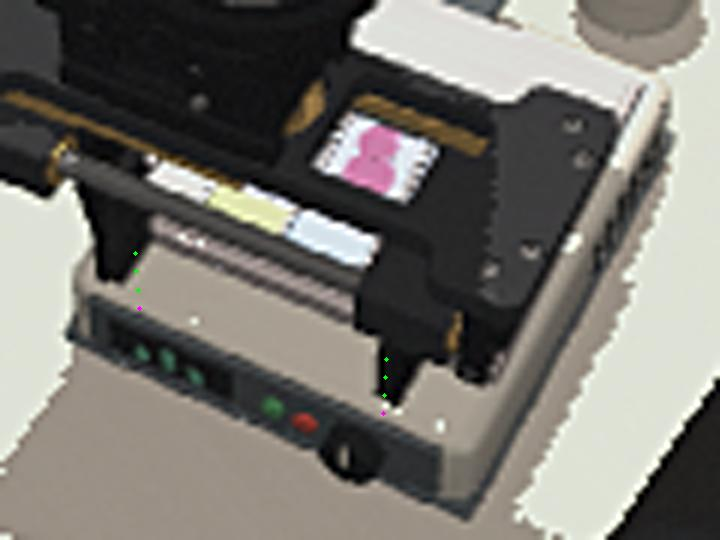

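View pics/w10c.png

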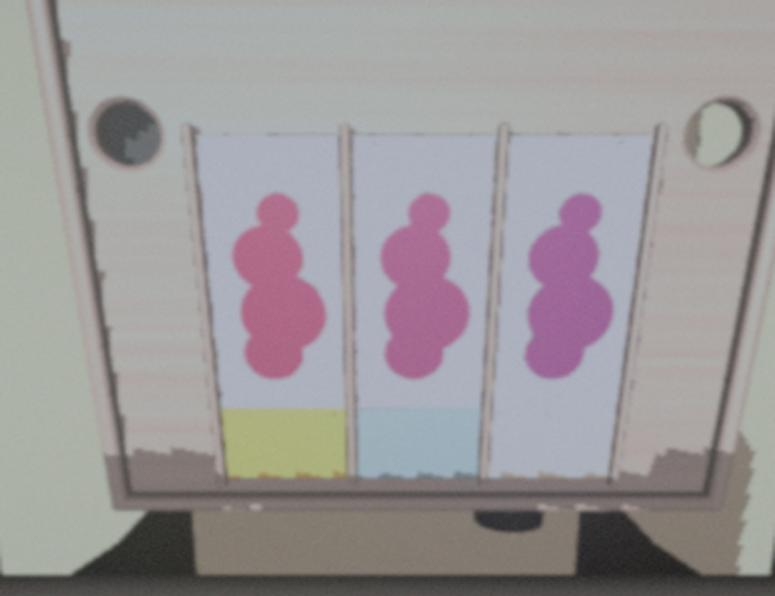

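```bash
python3 - <<'E'
from h import *
t=r.camera('top')
for rc in [(205,440),(245,402),(205,425)]: print(rc,[ray(t,rc,z).round(3) for z in (.03,.13)])
delta(S2W(-.013,-.1,.14),Q[2])
E
```

```text
(205, 440) [array([ 0.535, -0.01 ,  0.03 ]), array([0.521, 0.023, 0.13 ])]
(245, 402) [array([0.439, 0.082, 0.03 ]), array([0.436, 0.105, 0.13 ])]
(205, 425) [array([0.534, 0.026, 0.03 ]), array([0.52 , 0.055, 0.13 ])]
t 12.225 pos [0.4529 0.2042 0.0508] F [ 0.89 -0.95  0.72] j [-0.65  0.19  0.15  1.97 -0.03  0.98 -1.85] 
 delta [ 0.0989 -0.0891  0.069 ] [-2.000e-02 -8.969e+01  2.000e-02]
```

Request:
arm_command --deltas '[0,0,-0.012,0,0,0,0,-0.04,-0.015,0,0,0,0,-0.089,0,0,-10,0,0.03,-0.095,0.02,0,-20,0,0.06,-0.095,0.05,0,-30,0,0.09,-0.095,0.069,0,-40,0,0.099,-0.095,0.069,0,-50,0,0.099,-0.095,0.069,0,-60,0]' --hand 0

```text
time: 13.22
ee_pos: [0.54, 0.1201, 0.1456]
eef_rot: [0.699, -0.111, 0.111, -0.698]
ft_force: [0.2, -0.2, -0.0]
width: 0.0151
```

```bash
python3 - <<'E'
from h import *
delta(S2W(-.013,-.1,.11),Q[2])
E
```

```text
t 13.225 pos [0.54   0.1201 0.1456] F [ 0.16 -0.18 -0.04] j [-0.45  0.21  0.17  1.73 -0.04  1.2  -0.59] 
 delta [0.0001 0.0356 0.0015] [ 3.000e-02 -2.946e+01 -2.000e-02]
```

Request:
arm_command --deltas '[0,0,0,0,-10,0,0,0.01,0,0,-20,0,0,0.02,0,0,-29.5,0,0,0.035,0,0,-29.5,0,0,0.035,0,0,-29.5,0]'

```text
time: 13.85
ee_pos: [0.5391, 0.1211, 0.1095]
eef_rot: [0.704, 0.067, -0.069, -0.704]
ft_force: [-0.5, -1.3, 0.4]
width: -0.0
```

```bash
python3 - <<'E'
from h import *
p=look('w11');snap('scene','s11.png')
delta(S2W(-.013,-.1,.066),Q[2])
E
```

```text
t 13.85 S [-0.0144 -0.1     0.1095] F [-0.5  -1.26  0.45]
t 13.95 pos [0.5402 0.1214 0.1109] F [ 0.67 -0.92  1.2 ] j [-0.41  0.24  0.12  1.77 -0.03  1.13 -0.08] 
 delta [ 0.0003  0.0449 -0.    ] [ 0.   -0.32 -0.01]
```

View pics/w11.png

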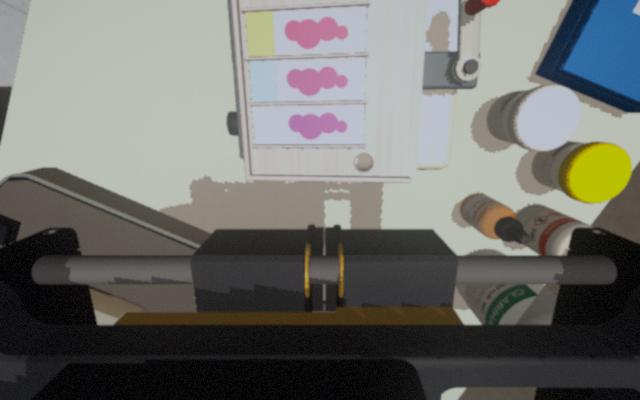

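View pics/s11.png

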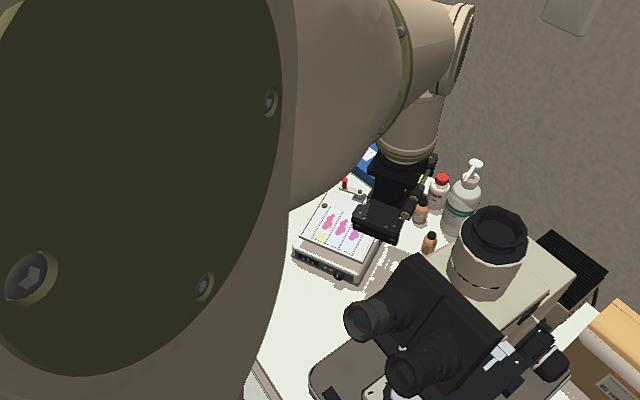

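Request:
arm_command --deltas '[0,0.025,0,0,0,0,0,0.045,0,0,0,0,0,0.045,0.006,0,0,0,0,0.045,0.012,0,0,0,0,0.045,0.012,0,0,0]'

```text
time: 14.58
ee_pos: [0.5385, 0.1344, 0.067]
eef_rot: [-0.703, -0.07, 0.069, 0.704]
ft_force: [0.3, 0.1, -0.7]
width: 0.0006
```

```bash
python3 - <<'E'
from h import *
p=look('w12')
E
```

```text
t 14.575 S [-0.0124 -0.0869  0.067 ] F [ 0.27  0.12 -0.71]
```

View pics/w12c.png

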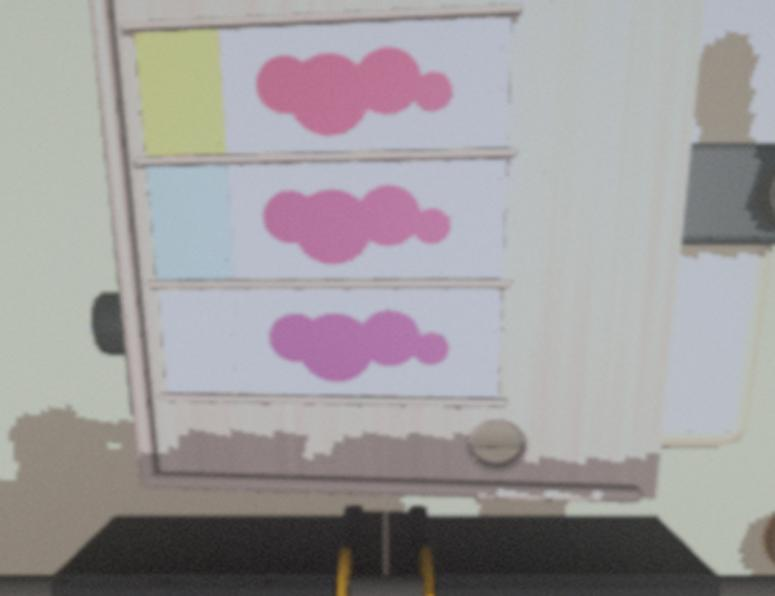

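Request:
arm_command --deltas '[0,0,0.001,0,0,0,0,0,0.002,0,0,0,0,0,0.003,0,0,0,0,0,0.004,0,0,0,0,0,0.005,0,0,0,0,0,0.006,0,0,0,0,0,0.006,0,0,0]'

```text
time: 15.5
ee_pos: [0.5368, 0.1392, 0.0658]
eef_rot: [-0.704, -0.069, 0.069, 0.704]
ft_force: [0.3, -0.2, -1.0]
width: 0.0007
```

```bash
python3 - <<'E'
from h import *
p=look('w13')
E
```

```text
t 15.5 S [-0.0131 -0.0818  0.0658] F [ 0.26 -0.17 -1.01]
```

View pics/w13c.png

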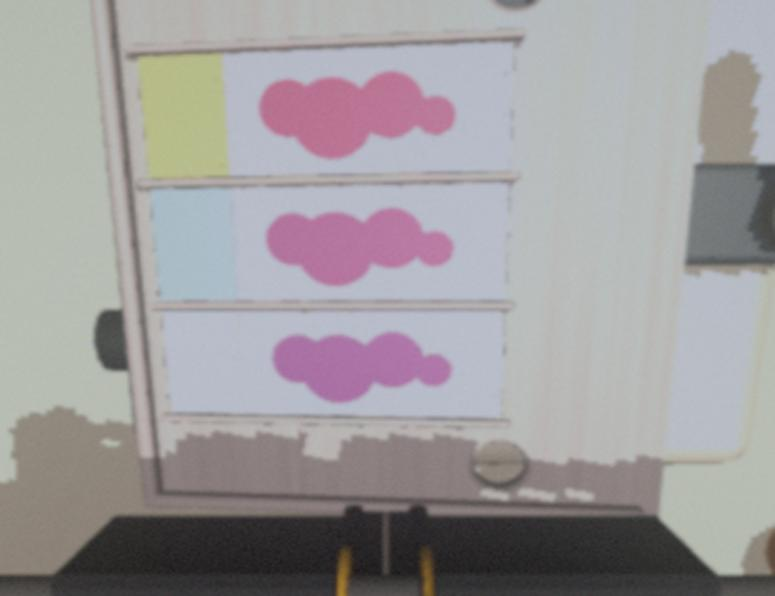

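```bash
cat > f3.py <<'E'
from fit import *
import pickle,sys
def fitc(n,names,obs,tilt=.13,free=False):
    p=pickle.load(open(n+'p.pkl','rb'))
    D=dict(fl=[-.06,.067,.01],fr=[-.06,-.067,.01],bl=[.06,.067,.006],br=[.06,-.067,.006],hl=[.024,.054,.006],hr=[.024,-.054,.006])
    D['br']=[.06,-.067,.01];D['bl']=[.06,.067,.01]
    D['gfl']=[-.052,.041,.0072];D['gbl']=[.024,.041,.0072];D['gfr']=[-.052,-.041,.0072];D['gbr']=[.024,-.041,.0072]
    P=np.array([D[k] for k in names]);o=np.array(obs,float);o=np.c_[170+o[:,0]/2.5,o[:,1]/2.25]
    f=lambda c:(proj(p,sh2w(Q,carr2sh(c,P,c[3] if free else tilt)))-o).ravel()
    s=least_squares(f,[-.01,-.005,0]+([.13] if free else []));print(n,s.x.round(4),s.fun.reshape(-1,2).round(1).tolist())
E
python3 - <<'E'
from f3 import *
N=['hl','hr','fl','fr','gbl','gbr','gfl','gfr'];O=[(126,131),(717,131),(118,507),(715,507),(190,133),(660,133),(224,478),(612,478)]
fitc('w10',N,O);fitc('w10',N,O,free=True)
N=['hr','fr','br','gbr','gfr','gfl','gbl'];O=[(498,463),(158,507),(658,512),(505,418),(165,415),(135,52),(518,42)]
fitc('w13',N,O);fitc('w13',N,O,free=True)
N=['hr','fr','br','gbr','gfr','gfl','gbl'];O=[(496,442),(148,488),(652,495),(502,397),(160,394),(128,28),(515,15)]
fitc('w12',N,O);fitc('w12',N,O,free=True)
E
```

```text
w10 [-0.011  -0.0073  0.0048] [[0.9, 0.9], [0.5, 0.8], [-2.0, 0.5], [2.4, 0.3], [3.2, -0.0], [-4.3, -0.1], [2.6, -2.0], [-3.3, -2.1]]
w10 [-0.0111 -0.0073  0.0053  0.1658] [[-0.7, 1.2], [2.3, 0.9], [-1.6, 0.2], [1.7, -0.0], [1.9, 0.3], [-2.9, 0.1], [2.7, -2.1], [-3.6, -2.3]]
w13 [-0.0111 -0.0067  0.0124] [[1.0, -0.6], [-4.4, -0.7], [2.5, 3.7], [-1.2, -2.4], [3.5, -2.8], [1.3, 3.1], [-2.4, -0.8]]
w13 [-0.0109 -0.0069  0.0099  0.0882] [[1.1, -1.5], [-4.6, -0.1], [1.2, 1.6], [-1.0, -3.0], [3.5, -2.5], [1.8, 2.9], [-1.8, 1.3]]
w12 [-0.0115 -0.0067  0.0089] [[-0.3, -0.3], [-2.7, -1.2], [2.7, 2.2], [-2.1, -2.4], [3.3, -2.8], [2.4, 2.9], [-2.8, 0.4]]
w12 [-0.0113 -0.0068  0.0077  0.1026] [[-0.2, -0.9], [-2.8, -0.9], [1.9, 0.8], [-1.9, -2.8], [3.3, -2.6], [2.6, 2.7], [-2.5, 1.9]]
```

Request:
arm_command --deltas '[0,0,0.001,0,0,0,0,0,0.002,0,0,0,0,0,0.003,0,0,0,0,0,0.004,0,0,0,0,0,0.005,0,0,0,0,0,0.006,0,0,0,0,0,0.006,0,0,0]'

```text
time: 16.42
ee_pos: [0.5357, 0.145, 0.0658]
eef_rot: [-0.704, -0.069, 0.069, 0.704]
ft_force: [-0.3, -0.7, 0.1]
width: 0.0007
```

```bash
python3 - <<'E'
from h import *
p=look('w14')
E
```

```text
t 16.425 S [-0.0131 -0.0759  0.0658] F [-0.27 -0.72  0.11]
```

View pics/w14c.png

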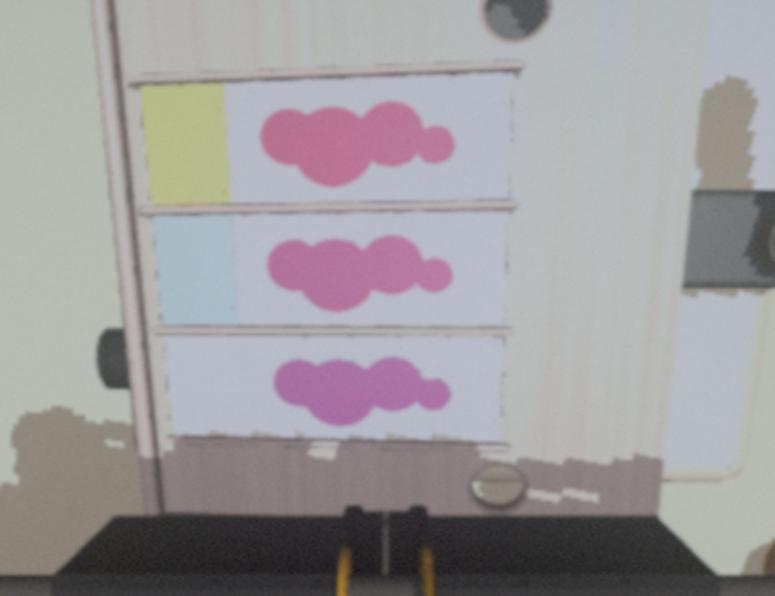

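Request:
arm_command --deltas '[0,0,-0.012,0,0,0,0,0.008,-0.012,0,0,0,0,0.013,-0.012,0,0,0,0,0.013,-0.006,0,0,0,0,0.013,-0.004,0,0,0,0,0.013,-0.002,0,0,0,0,0.013,0,0,0,0]'

```text
time: 17.35
ee_pos: [0.5357, 0.1451, 0.053]
eef_rot: [-0.704, -0.069, 0.069, 0.704]
ft_force: [-0.4, -0.5, 0.3]
width: 0.0003
```

```bash
python3 - <<'E'
from h import *
p=look('w15')
E
```

```text
t 17.35 S [-0.013  -0.0758  0.053 ] F [-0.44 -0.48  0.27]
```

View pics/w15c.png

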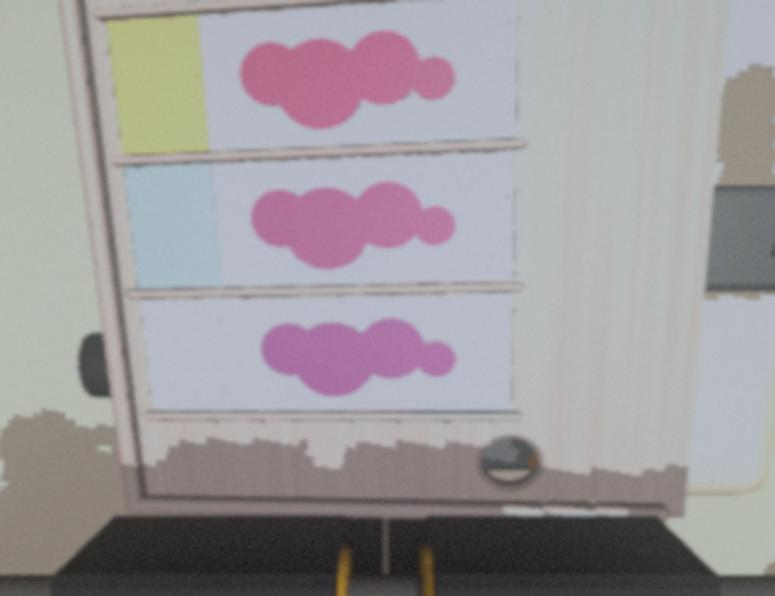

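```bash
python3 - <<'E'
from f3 import *
N=['hr','fr','br'];O=[(509,461),(136,515),(684,514)]
fitc('w15',N,O)
p=pickle.load(open('w15p.pkl','rb'))
u=proj(p,sh2w(Q,[[.024,-.054,.0816],[.024,-.054,.072],[-.05,-.057,.072],[.05,-.057,.072]]));print(((u-[170,0])*[2.5,2.25]).round())
im=cv2.resize(p['image'][190:220,355:400,::-1],None,fx=14,fy=14,interpolation=2);cv2.imwrite('pics/h15.png',im)
E
```

```text
w15 [-0.0133  0.0032  0.0491] [[-0.3, -1.4], [-2.2, 0.9], [2.0, 1.0]]
[[558. 470.]
 [549. 459.]
 [227. 471.]
 [662. 469.]]
```

View pics/h15.png

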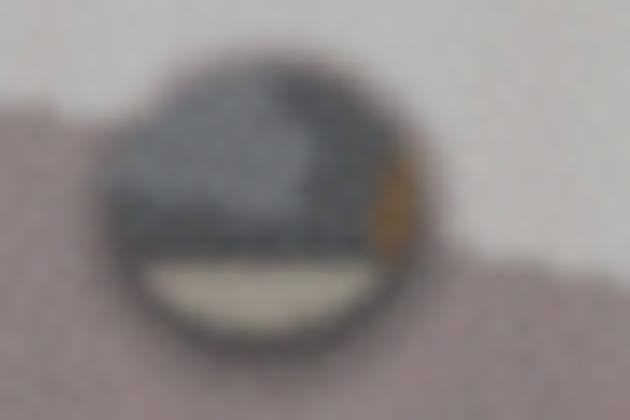

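```bash
python3 - <<'E'
from h import *
delta(S2W(-.105,-.0,.14),Q[2]-np.pi/2)
E
```

```text
t 17.4 pos [0.5357 0.1455 0.053 ] F [ 0.21  0.39 -0.61] j [-0.43  0.31  0.1   1.82 -0.04  1.02 -0.12] 
 delta [-0.0922 -0.087   0.0752] [-3.000e-02  8.984e+01  0.000e+00]
```

Request:
arm_command --deltas '[0,0,-0.012,0,0,0,0,-0.045,-0.015,0,0,0,0,-0.09,-0.01,0,10,0,-0.03,-0.09,0.01,0,20,0,-0.06,-0.09,0.04,0,30,0,-0.092,-0.09,0.06,0,40,0,-0.092,-0.09,0.075,0,50,0,-0.092,-0.087,0.075,0,60,0]' --hand 1

```text
time: 18.4
ee_pos: [0.4307, 0.2012, 0.1403]
eef_rot: [-0.643, 0.293, -0.293, 0.644]
ft_force: [-0.3, -0.4, -0.7]
width: 0.0724
```

```bash
python3 - <<'E'
from h import *
delta(S2W(-.105,-.0,.0505),Q[2]-np.pi/2)
E
```

```text
t 18.4 pos [0.4307 0.2012 0.1403] F [-0.29 -0.42 -0.67] j [-0.61  0.04  0.08  1.93 -0.    1.17 -1.38] 
 delta [-0.0001  0.0898 -0.0003] [-0.08 29.58 -0.03]
```

Request:
arm_command --deltas '[0,0.01,0,0,10,0,0,0.02,0,0,20,0,0,0.03,0,0,29.6,0,0,0.05,0,0,29.6,0,0,0.07,0,0,29.6,0,0,0.09,0,0,29.6,0,0,0.09,0,0,29.6,0]'

```text
time: 19.27
ee_pos: [0.4302, 0.1994, 0.0489]
eef_rot: [0.549, -0.447, 0.447, -0.547]
ft_force: [0.8, -0.3, 0.4]
width: 0.0867
```

```bash
python3 - <<'E'
from h import *
p=look('w16')
E
```

```text
t 19.275 S [-0.1057 -0.0017  0.0489] F [ 0.77 -0.28  0.35]
```

View pics/w16c.png

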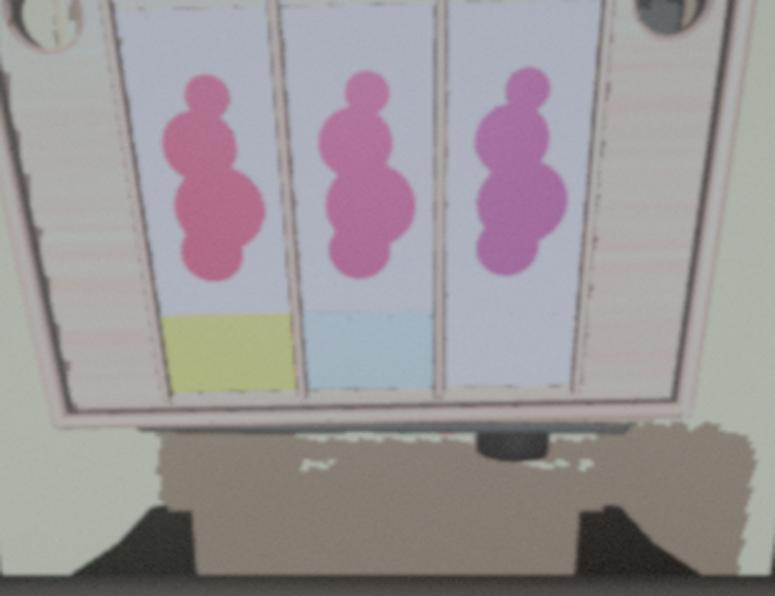

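```bash
python3 - <<'E'
from f3 import *
N=['fl','fr','hl','hr'];O=[(56,428),(690,414),(43,17),(673,1)]
fitc('w16',N,O)
E
```

```text
w16 [-0.0122  0.0035  0.0272] [[-0.5, 0.7], [0.4, 0.6], [1.2, -0.6], [-1.2, -0.5]]
```

Request:
arm_command --deltas '[0,-0.002,0.008,0,0,0,0,-0.002,0.014,0,0,0,0,-0.002,0.017,0,0,0,0,-0.002,0.02,0,0,0,0,-0.002,0.023,0,0,0,0,-0.002,0.025,0,0,0,0,-0.002,0.027,0,0,0]'

```text
time: 20.2
ee_pos: [0.4571, 0.206, 0.0518]
eef_rot: [0.548, -0.447, 0.447, -0.548]
ft_force: [-3.3, -0.7, 1.8]
width: 0.087
```

```bash
python3 - <<'E'
from h import *
p=look('w17')
E
```

```text
t 20.2 S [-0.0781 -0.0006  0.0518] F [-3.27 -0.69  1.82]
```

View pics/w17c.png

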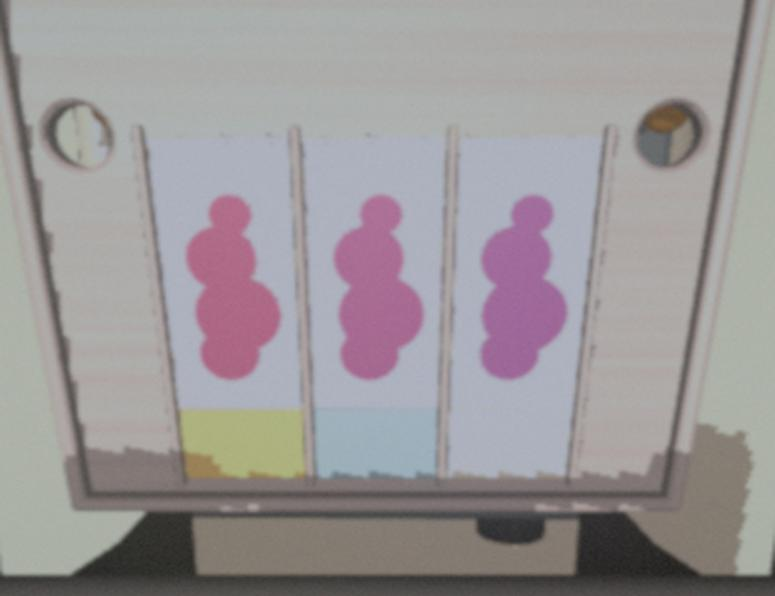

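```bash
python3 - <<'E'
from f3 import *
N=['fl','fr','hl','hr'];O=[(78,512),(680,508),(77,134),(673,134)]
fitc('w17',N,O)
p=pickle.load(open('w17p.pkl','rb'))
for P in ([.024,-.054,.0816],[.024,.054,.0816],[.024,.057,.072],[.024,-.057,.072]):
  u=proj(p,sh2w(Q,P));print(P,((u-[170,0])*[2.5,2.25]).round())
a=cv2.resize(p['image'][45:75,182:222,::-1],None,fx=9,fy=9,interpolation=2);b=cv2.resize(p['image'][45:75,420:460,::-1],None,fx=9,fy=9,interpolation=2)
cv2.imwrite('pics/h17.png',cv2.hconcat([a,b]))
E
```

```text
w17 [-0.0069  0.0021  0.0071] [[-1.1, -1.0], [0.7, -0.3], [1.7, 0.9], [-1.4, -0.2]]
[0.024, -0.054, 0.0816] [[676.  99.]]
[0.024, 0.054, 0.0816] [[99. 97.]]
[0.024, 0.057, 0.072] [[101. 106.]]
[0.024, -0.057, 0.072] [[674. 108.]]
```

View pics/h17.png

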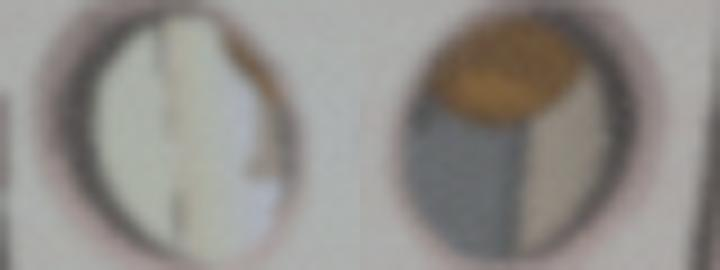

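Request:
arm_command --deltas '[0,0,0.001,0,0,0,0,0,0.002,0,0,0,0,0,0.003,0,0,0,0,0,0.004,0,0,0,0,0,0.005,0,0,0]'

```text
time: 20.88
ee_pos: [0.4624, 0.2071, 0.0519]
eef_rot: [-0.548, 0.447, -0.447, 0.548]
ft_force: [-0.4, 0.0, -0.8]
width: 0.0873
```

```bash
python3 - <<'E'
from h import *
p=look('w18')
E
```

```text
t 20.875 S [-0.0727 -0.0005  0.0519] F [-0.43  0.02 -0.8 ]
```

View pics/w18c.png

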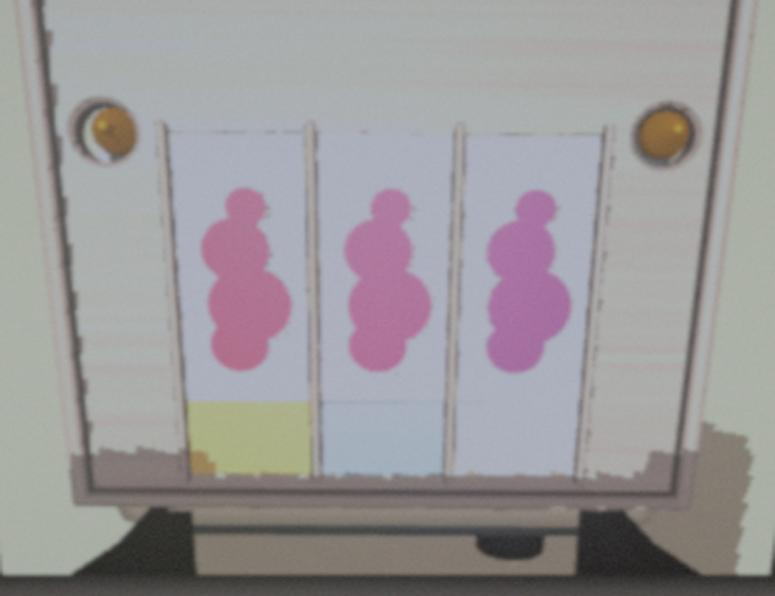

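```bash
python3 - <<'E'
from h import *
delta(S2W(.115,.034,.16),Q[2]+np.pi/2+1e-3)
E
```

```text
t 20.925 pos [0.4624 0.2071 0.0519] F [ 0.28 -0.28  0.3 ] j [-0.61  0.21  0.11  1.94 -0.03  0.99 -1.86] 
 delta [-0.0339 -0.1081  0.1878] [-0.0000e+00 -1.7984e+02  2.0000e-02]
```

Request:
arm_command --deltas '[0,0,-0.01,0,0,0,0,-0.01,-0.02,0,0,0,0,-0.05,-0.025,0,0,0,0,-0.1,-0.025,0,-10,0,0,-0.12,0,0,-20,0,0,-0.12,0.03,0,-30,0,-0.02,-0.12,0.08,0,-40,0,-0.03,-0.12,0.13,0,-50,0]' --hand 0

```text
time: 21.92
ee_pos: [0.5839, 0.2643, 0.1731]
eef_rot: [-0.686, 0.171, -0.171, 0.687]
ft_force: [0.4, -0.1, 1.1]
width: 0.0153
```

```bash
python3 - <<'E'
from h import *
delta(S2W(.115,.034,.17),Q[2]+np.pi/2+1e-3)
E
```

```text
t 21.925 pos [0.5839 0.2643 0.1731] F [ 0.4  -0.1   1.09] j [-0.56  0.38  0.08  1.46 -0.03  1.31 -0.96] 
 delta [0.0427 0.0031 0.0382] [-4.0000e-02 -1.2942e+02  9.0000e-02]
```

Request:
arm_command --deltas '[0.01,0,0.01,0,-10,0,0.02,0,0.02,0,-20,0,0.03,0,0.03,0,-30,0,0.04,0,0.038,0,-40,0,0.043,0,0.038,0,-50,0,0.043,0,0.038,0,-60,0,0.043,0,0.038,0,-70,0,0.043,0,0.038,0,-80,0]'

```text
time: 22.92
ee_pos: [0.6387, 0.2756, 0.1728]
eef_rot: [0.636, 0.31, -0.31, -0.636]
ft_force: [0.2, 0.6, -0.3]
width: 0.0
```

Request:
arm_command --deltas '[0,0,0,0,-10,0,0,0,0,0,-20,0,0,0,0,0,-30,0,0,0,0,0,-40,0,0,0,0,0,-49.4,0,0,0,0,0,-49.4,0]'

```text
time: 23.68
ee_pos: [0.6389, 0.2755, 0.1726]
eef_rot: [0.45, 0.546, -0.545, -0.45]
ft_force: [0.0, 0.5, 0.0]
width: 0.0006
```

```bash
python3 - <<'E'
from h import *
look('w19')
delta(S2W(.115,.034,.09),Q[2]+np.pi/2)
E
```

```text
t 23.675 S [0.1139 0.0316 0.1726] F [0.01 0.46 0.01]
t 23.725 pos [0.639  0.2756 0.1725] F [ 0.31 -0.25  0.77] j [-0.29  0.52 -0.28  1.27  0.14  1.37  1.2 ] 
 delta [ 0.0023  0.0825 -0.0009] [ 0.02 -0.57 -0.  ]
```

View pics/w19c.png

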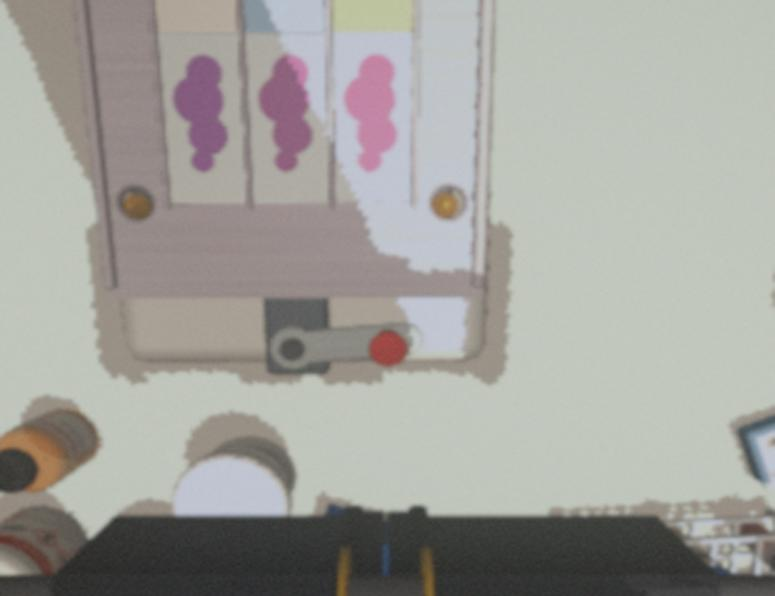

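Request:
arm_command --deltas '[0.001,0.04,0,0,0,0,0.002,0.082,0,0,0,0,0.002,0.082,0.006,0,0,0,0.002,0.082,0.012,0,0,0,0.002,0.082,0.015,0,0,0]'

```text
time: 24.35
ee_pos: [0.6249, 0.2753, 0.0925]
eef_rot: [0.45, 0.547, -0.544, -0.449]
ft_force: [0.2, -0.3, 0.4]
width: 0.0003
```

```bash
python3 - <<'E'
from h import *
look('w20')
E
```

```text
t 24.35 S [0.1001 0.0342 0.0925] F [ 0.24 -0.31  0.36]
```

View pics/w20c.png

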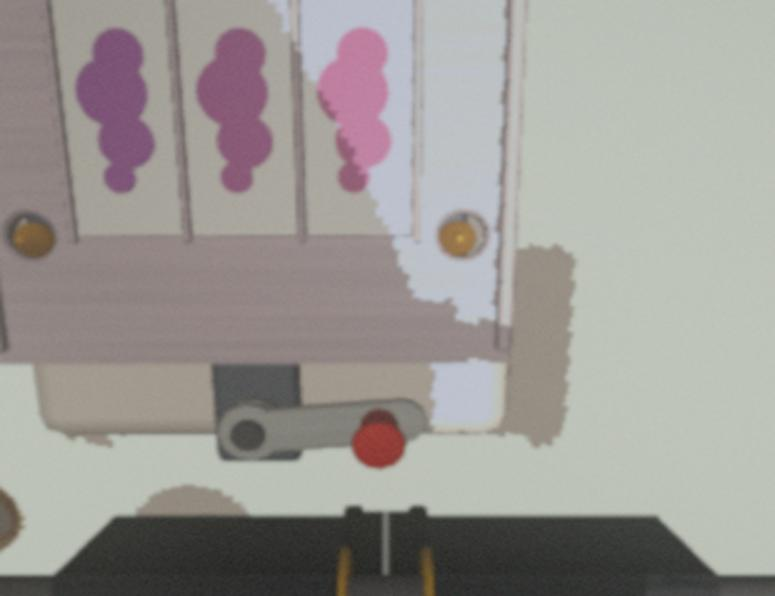

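Request:
arm_command --deltas '[0,0.002,0.006,0,0,0,0,0.002,0.012,0,0,0,0.001,0.002,0.016,0,0,0,0.002,0.002,0.02,0,0,0,0.003,0.002,0.024,0,0,0,0.003,0.002,0.027,0,0,0,0.003,0.002,0.03,0,0,0]'

```text
time: 25.28
ee_pos: [0.5941, 0.2719, 0.0879]
eef_rot: [0.45, 0.546, -0.546, -0.45]
ft_force: [0.3, 1.0, -0.2]
width: 0.0003
```

```bash
python3 - <<'E'
from h import *
look('w21')
E
```

```text
t 25.275 S [0.0693 0.0369 0.0879] F [ 0.27  0.99 -0.21]
```

View pics/w21c.png

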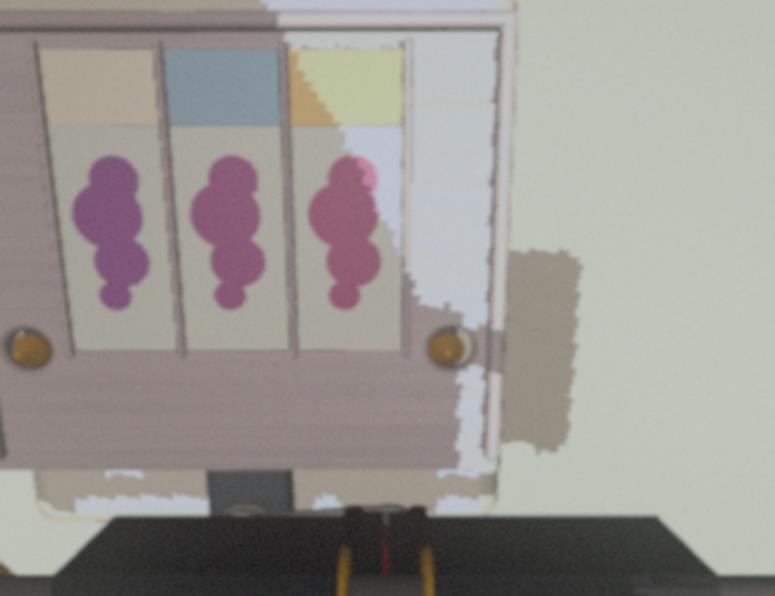

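```bash
python3 - <<'E'
from h import *
p=r.camera('scene');i=p['image'][150:290,270:430,::-1];cv2.imwrite('pics/s21.png',cv2.resize(i,None,fx=4.5,fy=4,interpolation=2))
p=r.camera('top');i=p['image'][130:250,270:410,::-1];cv2.imwrite('pics/t21.png',cv2.resize(i,None,fx=5,fy=5,interpolation=2))
E
```

```text
(no output)
```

View pics/s21.png

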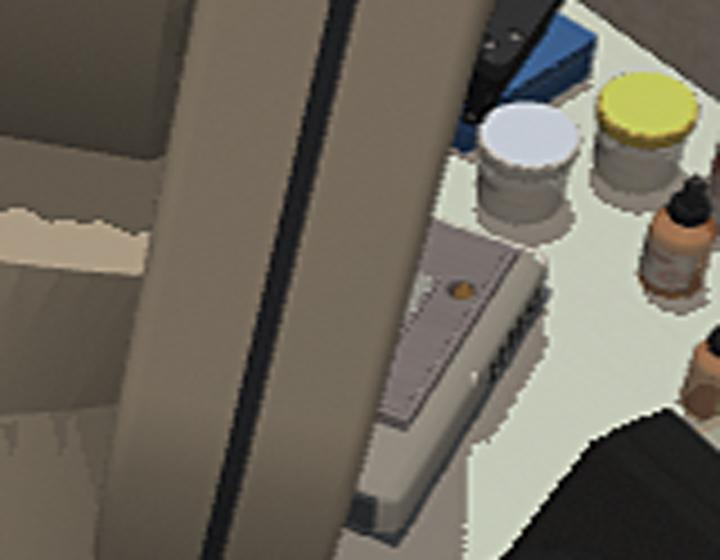

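View pics/t21.png

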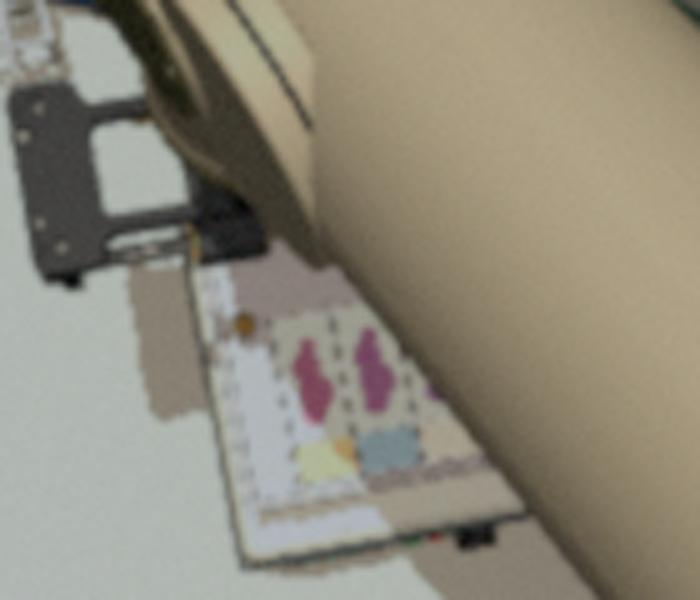

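Request:
arm_command --deltas '[0,-0.001,-0.02,0,0,0,0,-0.001,-0.04,0,0,0,0,-0.001,-0.05,0,0,0,0,0.01,-0.05,0,0,0,0,0.02,-0.05,0,0,0,0,0.02,-0.05,0,0,0]'

```text
time: 26.18
ee_pos: [0.642, 0.2811, 0.0663]
eef_rot: [-0.449, -0.545, 0.547, 0.45]
ft_force: [-0.2, 0.3, 0.1]
width: 0.0002
```

```bash
python3 - <<'E'
from h import *
look('w22')
p=r.camera('scene');i=p['image'][150:290,270:430,::-1];cv2.imwrite('pics/s22.png',cv2.resize(i,None,fx=4.5,fy=4,interpolation=2))
E
```

```text
t 26.175 S [0.1181 0.0365 0.0663] F [-0.22  0.32  0.06]
```

View pics/w22c.png

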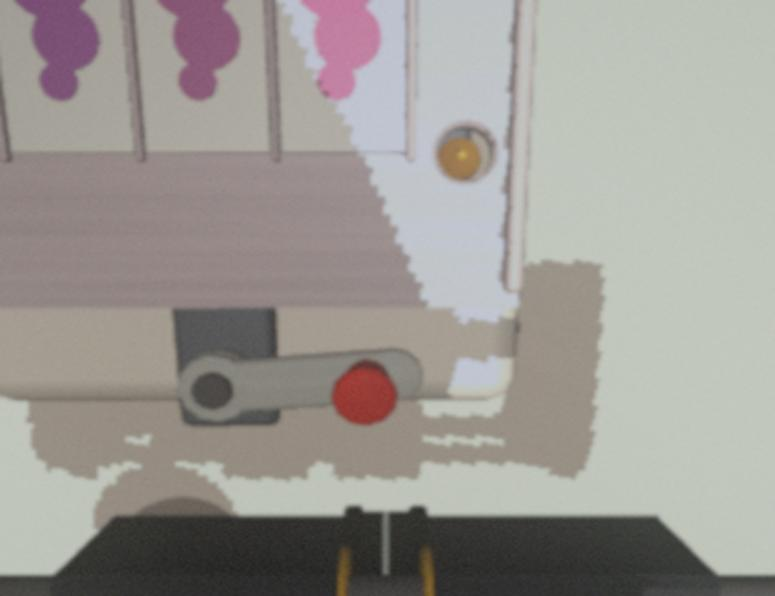

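Request:
arm_command --deltas '[0,0,0.008,0,0,0,0,0,0.016,0,0,0,0,0,0.021,0,0,0,0,0,0.025,0,0,0,0,0,0.028,0,0,0,0,0,0.031,0,0,0,0,0,0.034,0,0,0]'

```text
time: 27.15
ee_pos: [0.6101, 0.2749, 0.068]
eef_rot: [0.45, 0.546, -0.546, -0.45]
ft_force: [2.3, 0.4, 0.6]
width: 0.0004
```

```bash
python3 - <<'E'
from h import *
look('w23')
E
```

```text
t 27.15 S [0.0855 0.0367 0.068 ] F [2.26 0.44 0.56]
```

View pics/w23c.png

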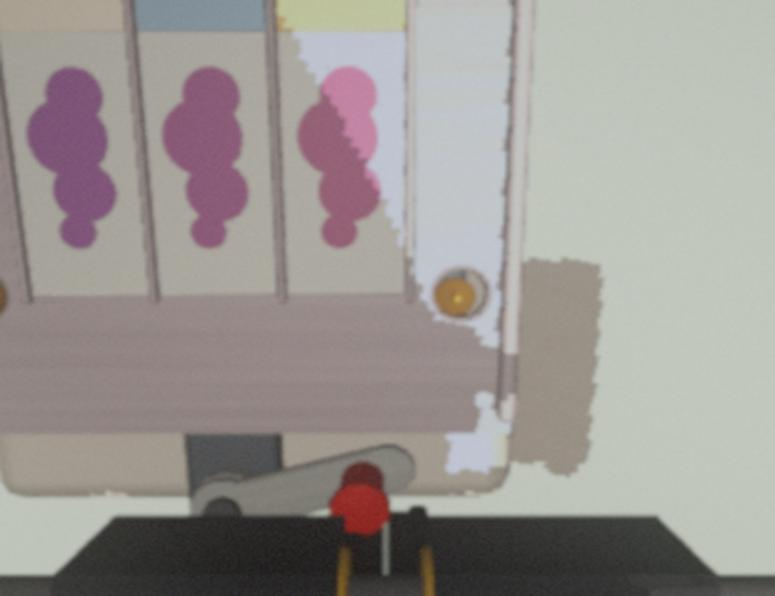

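Request:
arm_command --deltas '[0,0,0.004,0,0,0,0.001,0,0.008,0,0,0,0,0,0.012,0,0,0,-0.001,0,0.015,0,0,0,-0.003,0,0.018,0,0,0,-0.006,0,0.021,0,0,0,-0.008,0,0.023,0,0,0]'

```text
time: 28.08
ee_pos: [0.5886, 0.2626, 0.0678]
eef_rot: [0.45, 0.546, -0.546, -0.45]
ft_force: [0.7, 1.2, 0.3]
width: 0.0005
```

```bash
python3 - <<'E'
from h import *
look('w24')
E
```

```text
t 28.075 S [0.0621 0.029  0.0678] F [0.75 1.17 0.29]
```

View pics/w24c.png

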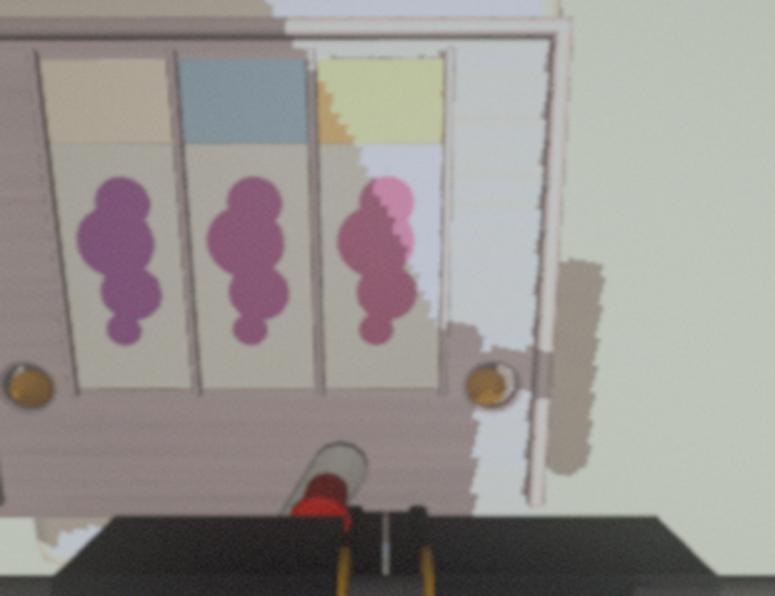

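Request:
arm_command --deltas '[-0.001,0,0.003,0,0,0,-0.002,0,0.006,0,0,0,-0.003,0,0.009,0,0,0,-0.004,0,0.012,0,0,0,-0.006,0,0.012,0,0,0,-0.007,0,0.012,0,0,0,-0.008,0,0.012,0,0,0]'

```text
time: 29.0
ee_pos: [0.5785, 0.2526, 0.0677]
eef_rot: [-0.45, -0.546, 0.546, 0.45]
ft_force: [-0.7, 0.4, -0.0]
width: 0.0002
```

```bash
python3 - <<'E'
from h import *
look('w25')
E
```

```text
t 29.0 S [0.0502 0.0211 0.0677] F [-0.71  0.39 -0.04]
```

View pics/w25c.png

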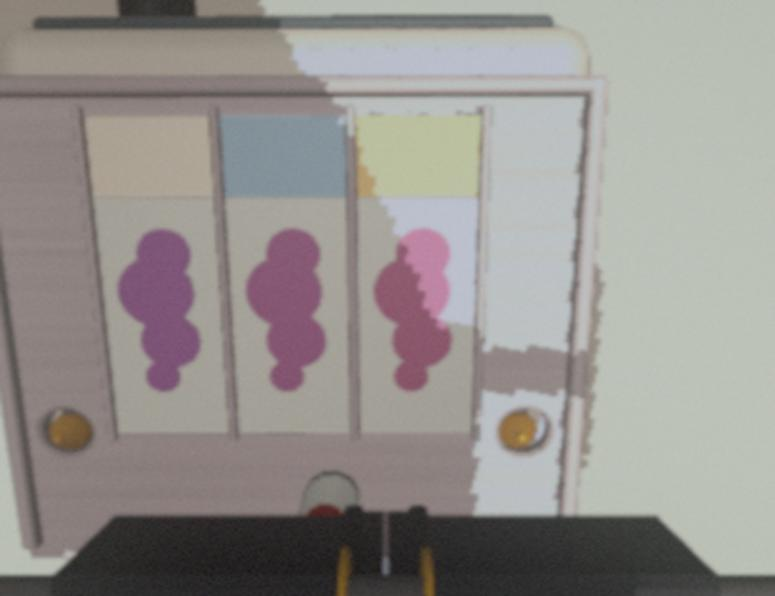

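Request:
arm_command --deltas '[-0.001,0,0.001,0,0,0,-0.002,0,0.002,0,0,0,-0.003,0,0.003,0,0,0,-0.004,0,0.003,0,0,0,-0.005,0,0.003,0,0,0,-0.006,0,0.003,0,0,0]'

```text
time: 29.8
ee_pos: [0.5767, 0.2461, 0.0678]
eef_rot: [-0.45, -0.546, 0.546, 0.45]
ft_force: [-1.3, 0.3, 0.1]
width: 0.0002
```

```bash
python3 - <<'E'
from h import *
look('w26')
E
```

```text
t 29.8 S [0.0471 0.0151 0.0678] F [-1.32  0.3   0.07]
```

View pics/w26c.png

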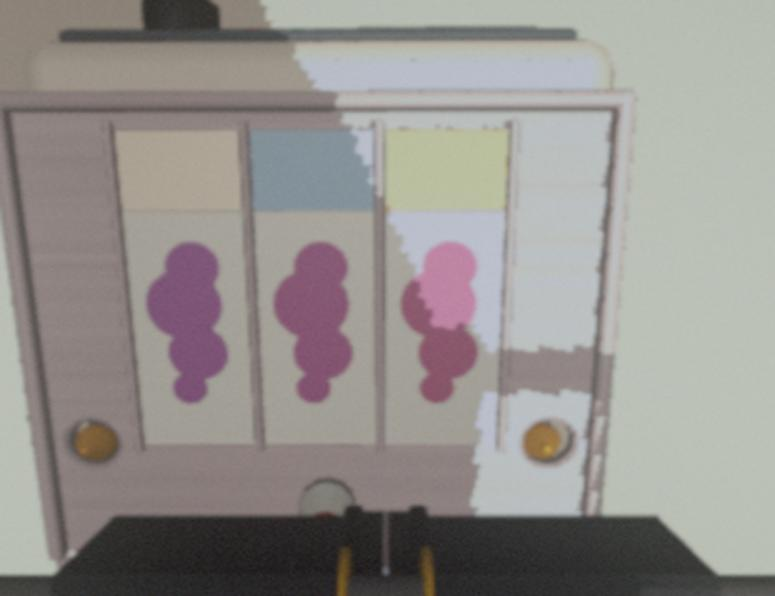

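Request:
arm_command --deltas '[-0.001,0,0,0,0,0,-0.0015,0,0,0,0,0,-0.002,0,0,0,0,0,-0.0025,0,0,0,0,0]'

```text
time: 30.35
ee_pos: [0.5772, 0.244, 0.0678]
eef_rot: [0.449, 0.546, -0.546, -0.45]
ft_force: [-0.6, 2.4, -0.5]
width: 0.0003
```

```bash
python3 - <<'E'
from h import *
look('w27')
E
```

```text
t 30.35 S [0.0472 0.0129 0.0678] F [-0.63  2.43 -0.52]
```

View pics/w27c.png

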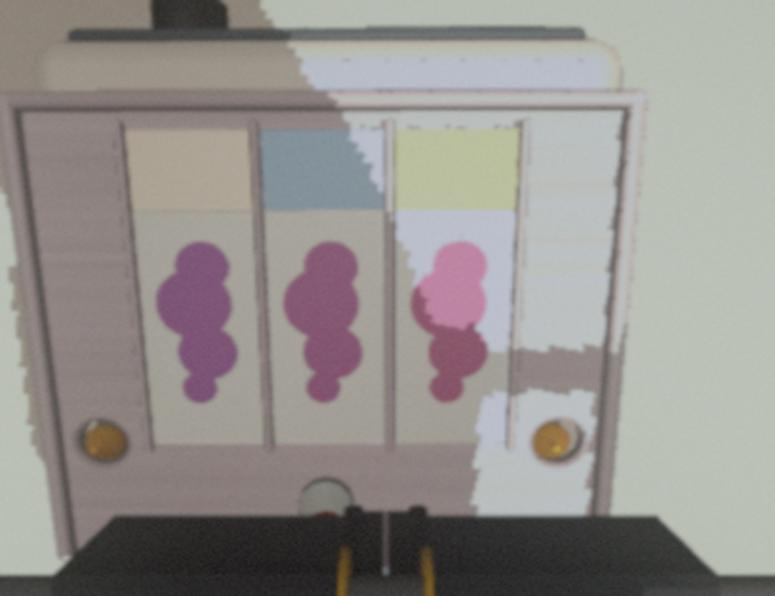

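Request:
arm_command --deltas '[-0.001,0,0,0,0,0,-0.0015,0,0,0,0,0,-0.0015,0,0,0,0,0]'

```text
time: 30.78
ee_pos: [0.5772, 0.2439, 0.0679]
eef_rot: [0.449, 0.547, -0.545, -0.45]
ft_force: [-1.1, 6.3, -1.1]
width: 0.0007
```

Request:
arm_command --deltas '[0.006,0,0,0,0,0,0.015,-0.01,-0.01,0,0,0,0.015,-0.06,-0.03,0,0,0,0.015,-0.11,-0.05,0,0,0,0.005,-0.13,-0.05,0,0,0,0.005,-0.13,-0.05,0,0,0]'

```text
time: 31.52
ee_pos: [0.6267, 0.2554, 0.1988]
eef_rot: [0.451, 0.546, -0.545, -0.45]
ft_force: [0.2, -0.5, 0.3]
width: 0.0003
```

```bash
python3 - <<'E'
from h import *
look('w28')
E
```

```text
t 31.525 S [0.0979 0.0143 0.1988] F [ 0.24 -0.52  0.31]
```

View pics/w28c.png

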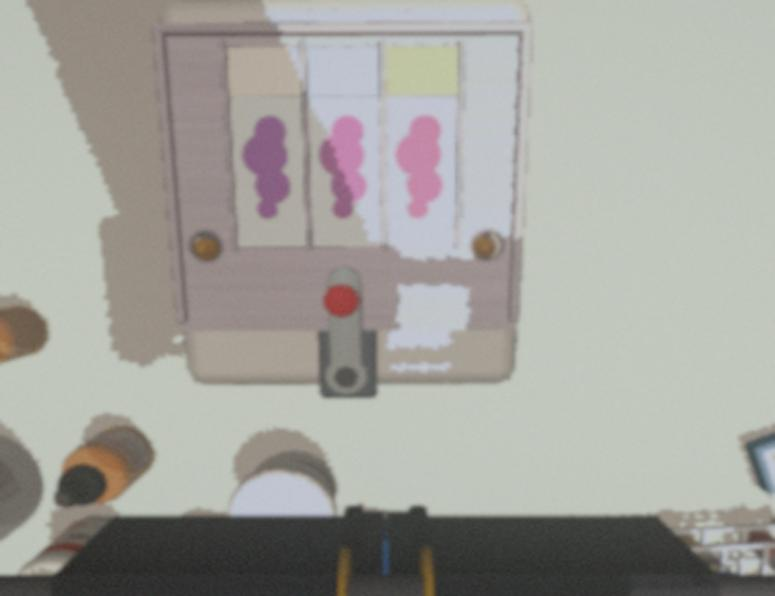

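```bash
python3 -c "
from f3 import *
fitc('w28',['hl','hr'],[(487,245),(206,245)],tilt=0.0)
print(r.read_state()['ft_force'],r.close_job())"
```

```text
w28 [-0.0012  0.0012 -0.0098] [[-0.2, -0.0], [0.2, -0.0]]
the job is handed in; nothing more can be done
[-0.56719317 -0.29721533  0.3616068 ] None
```

The carrier is down over both pins and the latch is closed over its back edge. I handed the job in at about 31.6 s with the arm clear of everything; no verdict was reported.

**Carrier:** I straightened it with the open fingertips on its front edge, nudged it left with the shut fingers on its right side, then pushed it back until it dropped. The highest force I read while pushing it was about 3.3 N, though I only read force at the end of each move. Both pins stand up through their holes in the last picture. A fit to that picture, which assumed the carrier lies flat, puts it about 1–2 mm from home with 0.01 rad of yaw. I judged flatness from the pictures only.

**Latch:** I pushed the post round until it stopped moving, with the force rising from 2.4 N to 6.3 N. The last picture shows the arm pointing straight forward over the carrier's back edge.

**What disagreed or went wrong:**
- **Fingertip height:** the fingertips sit about 20–25 mm above the stated tool point. Three approaches therefore passed over their target without touching it (front rim, side rim, latch post), and I repeated each one lower.
- **Calibration:** the camera fits of the carrier agreed with the pictures only to within a few pixels, about 2–3 mm.
- **Bystanders:** no move touched them as far as I could see, but I did not measure their final positions.

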